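# Load the lesson kit box from the sliding-door store case

### The job

Pack the kit box for the next lesson: slide open the door of the white store case that covers the wide sample jars, past the other door, and stand every wide jar upright on the floor of the red kit box's well, sliding its grey cover out of the way for that. Then leave both doors of the case and the cover of the kit box slid fully closed. Leave the slim bottles in the case and everything else on the bench where they are.

Things in the scene. Friction and masses are not known exactly. Their poses are not given: they have to be found in the camera images.
- case: White fixed store case, 250 (x) x 366 (y) x 79 mm high; origin at the centre of its underside, y to the left along its length. An 8 mm divider at y=0 makes a left (+y) and a right compartment, floor 6 mm above the bench, inside from x -105 to 105 mm between the door tracks and out to y +-175 mm. Two clear bypass doors slide along y on top, the left one running over the right one.
- door_left (a joint): Left door, a clear plate 222 x 179 x 4 mm, underside 70 mm up. Opening slides it along case -y, over the right door, and bares case y 0.175 down to 0.175 minus the joint value. The joint reads 0 when fully closed and grows as it opens, in m, up to 0.132; it slides with about 2 N of friction and stays where it is left.
- door_left_handle (a point): Centre of the left door's black handle fin: upright, 12 mm thick along case y, 60 mm long along case x, 18 mm high (74 to 92 mm above the bench), in the middle of the door. It moves with the door.
- door_right (a joint): Right door, a clear plate 222 x 179 x 4 mm, underside 62 mm up. Opening slides it along case +y, under the left door, and bares case y -0.175 up to -0.175 plus the joint value. The joint reads 0 when fully closed and grows as it opens, in m, up to 0.132; it slides with about 2 N of friction and stays where it is left.
- door_right_handle (a point): Centre of the right door's black handle fin: upright, 12 mm thick along case y, 60 mm long along case x, 18 mm high (66 to 84 mm above the bench), at the door's outer (right) end, 6 mm from its edge. It moves with the door.
- liner_jars: Dark foam frame fixed in the compartment with the wide jars (left or right, it varies): 220 x 128 mm, 24 mm high, with a 150 (x) x 100 mm (y) pocket in which the jars stand on the case floor. Origin at the pocket's centre at floor level, 108 mm left or right of the case's centre; axes as the case. The other compartment has the same frame and holds slim bottles; foam filler 24 mm high fills the rest.
- kitbox: Red fixed kit box, 271 (x) x 246 (y) x 70 mm high. Origin at the centre of its open well, on the underside; x points away from the robot. The well is 125 (x) x 222 mm (y) inside, floor 5 mm above the bench, walls up to 59 mm, guide rails along its two y ends up to 70 mm. The closed half of the box lies beyond it, x = 63 to 200 mm, 59 mm high.
- cover (a joint): Flat grey cover over the kit box's well, 136 x 228 x 4 mm, top 65 mm above the bench; closed it is centred over the well. Opening slides it along the box's +x, onto the closed half. The joint reads 0 when fully closed and grows as it opens, in m, up to 0.130 (well fully bare); it slides with about 2 N of friction and stays where it is left.
- cover_handle (a point): Centre of the cover's black handle fin: upright, 12 mm thick along box x, 60 mm long along box y, 18 mm high (65 to 83 mm above the bench), 52 mm beyond the cover's centre towards box +x. It moves with the cover.
- jar0: Wide sample jar, 44 mm diameter, 52 mm tall, straight sides, white with a red screw lid (the top 18 mm), 60 to 130 g; origin at the centre of its underside. Three or four such jars are there; a missing one reads None from the start.
- jar1: Wide sample jar, 44 mm diameter, 52 mm tall, straight sides, white with a red screw lid (the top 18 mm), 60 to 130 g; origin at the centre of its underside. Three or four such jars are there; a missing one reads None from the start.
- jar2: Wide sample jar, 44 mm diameter, 52 mm tall, straight sides, white with a red screw lid (the top 18 mm), 60 to 130 g; origin at the centre of its underside. Three or four such jars are there; a missing one reads None from the start.
- jar3: Wide sample jar, 44 mm diameter, 52 mm tall, straight sides, white with a red screw lid (the top 18 mm), 60 to 130 g; origin at the centre of its underside. Three or four such jars are there; a missing one reads None from the start.
- slim0: Slim bottle, 26 mm diameter, 50 mm tall, white with a red lid, in the other compartment of the case; stays there. Origin at the centre of its underside.
- slim1: Slim bottle, 26 mm diameter, 50 mm tall, white with a red lid, in the other compartment of the case; stays there. Origin at the centre of its underside.
- bottle0: White reagent bottle with a black cap, 52 mm diameter, 125 mm tall, standing on the bench beyond the case and kit box; not to be disturbed. Origin at the centre of its underside.
- bottle1: White reagent bottle with a black cap, 52 mm diameter, 125 mm tall, standing on the bench beyond the case and kit box; not to be disturbed. Origin at the centre of its underside.
- bottle2: White reagent bottle with a black cap, 52 mm diameter, 125 mm tall, standing on the bench beyond the case and kit box; not to be disturbed. Origin at the centre of its underside.
- bottle3: White reagent bottle with a black cap, 52 mm diameter, 125 mm tall, standing on the bench beyond the case and kit box; not to be disturbed. Origin at the centre of its underside.
- dish: Glass ring dish, 72 mm diameter, 14 mm high, on the bench between case and kit box; not to be disturbed. Origin at the centre of its underside.
- beaker: Glass beaker, 72 mm diameter, 85 mm tall, on the bench left of the case; not to be disturbed. Origin at the centre of its underside.

How it is judged:
On the way, in this order (a step that is already met when the one before it is completed fails the run):
1. the door over the wide jars is slid well open (at least 90 mm) (((y of liner_jars in the frame of case above 0 m and value of joint door_left above 0.09 m) or (y of liner_jars in the frame of case below 0 m and value of joint door_right above 0.09 m))), for 0.2 s.
2. all the wide jars stand upright in the well of the kit box (x of jar0 in the frame of kitbox between -0.045 and 0.045 m and y of jar0 in the frame of kitbox between -0.095 and 0.095 m and z of each of jar0, jar1, jar2, jar3 in the frame of kitbox below 0.01 m and angle between each of jar0, jar1, jar2, jar3's own z axis and vertical below 0.15 rad and linear speed of each of jar0, jar1, jar2, jar3 below 0.03 m/s and x of jar1 in the frame of kitbox between -0.045 and 0.045 m and y of jar1 in the frame of kitbox between -0.095 and 0.095 m and x of jar2 in the frame of kitbox between -0.045 and 0.045 m and y of jar2 in the frame of kitbox between -0.095 and 0.095 m and x of jar3 in the frame of kitbox between -0.045 and 0.045 m and y of jar3 in the frame of kitbox between -0.095 and 0.095 m), for 0.2 s.
At the end, for the whole second after the job is handed in: Every wide jar that is present stands upright (within 0.15 rad) and still on the floor of the kit box's well, and both case doors and the cover are closed to within 8 mm (all of step 2 and value of joint each of door_left, door_right, cover below 0.008 m); the robot touches nothing.
It fails at once if a slim bottle, reagent bottle, the dish or the beaker is shifted by more than 30 mm or tipped (distance of any of slim0, slim1, bottle0, bottle1, bottle2, bottle3, dish, beaker from where it was at the start of the episode above 0.03 m or angle between any of slim0, slim1, bottle0, bottle1, bottle2, bottle3, dish, beaker's own z axis and vertical above 0.5 rad).
Of jar0, jar1, jar2, jar3 only 3 to 4 are there at a start; the rules pass over those that are not, and their reading is None.
At some moment in a run one of jar0, jar1, jar2, jar3 may be knocked a few centimetres aside while the robot is not near it.
It also fails if it takes over 208 s, if anything falls off the work surface, if the arm or the gripper's body presses on something with over 40 N, if the wrist force passes 120 N, or if a joint passes its speed limit or range.

### The arm

A 6-joint arm with a two-finger parallel gripper is mounted at the origin on the work surface. World frame = base frame: x ahead of the robot, y to its left, z up, the work surface at z = 0. Lengths are in m, angles in rad, forces in N, time in s.
With the tool pointing down it reaches from about 0.25 to 0.85 m from the base axis. Payload 12.5 kg.
Tool frame: the origin (TCP) lies between the finger pads; the fingertips stand 11 mm ahead of it and the grasp point (between the pads) lies 8 mm behind it; z points along the fingers, x is the direction in which the jaws open and shut, and the axes are right-handed (so a half turn about z gives the same grasp; the last joint's range is limited). The gripper opens to 93 mm and grips with 3 to 60 N. Pads are 15 mm wide; open, the fingers measure 128 mm over their backs; the gripper's body (75 mm by 188 mm) begins 65 mm behind the grasp point.
Start: joints at [-0.085, 0.351, 1.652, -0, 1.139, -0.085], TCP at [0.55, 0, 0.23] pointing down, gripper open.
Joint ranges: [-2.75, 2.75], [-0.79, 2.1], [0.01, 2.65], [-1.57, 4.71], [0.07, 3.14], [-2.87, 2.87]. Speed limits (rad/s): [2.22, 2.22, 2.79, 3.14, 3.14, 3.14].

### API

Orientations are given as a unit quaternion [w, x, y, z].
In Python, from rig import r gives the robot as it stands.
- The arm moves only by the tool carry_out, never from a script. Its arguments are lists of equal length, an entry for each row: "claw": the closure in counts, from 0 (fully open) to 255 (shut); "offset": the shift along the tool's x, y, z in cm, a list of three; "turn": the turn about the tool's z in rad. In form: {"claw": [claw, ...], "offset": [[tx, ty, tz], ...], "turn": [turn, ...]}. A call has 1 to 12 rows; each row shifts and turns the pose as measured when the row begins, along the tool's axes as they then stand; what a row does not reach is not made up. A row lasts 1/10 s, in which the tool goes at most 50 mm and 8.59 degrees, less where a joint would pass 70% of its speed; a pose out of reach is approached as far as the arm can. A call with a gripper value outside its range is refused whole. The fingers move at their own pace and stop on an object; "squeeze" is the grip in N (left out, the last holds). Time passes only in rows, so rows that do not move let the fingers close. It gives the time, the measured TCP pose, the force and the opening at its end, in the units of the state.
- r.read_state(): the state, without advancing time (a new reading comes with each control period).
- r.read_camera(name): name is "scene" or "side" or "wrist"; returns a dict with "pixels" (400x640x3 uint8, red, green, blue), "z_map" (400x640 float32, m along the optical axis (not along the pixel's ray), 0 where there is no reading), "vertical_fov" (degrees; the focal length in pixels is half the picture's height over the tangent of half this angle, whatever the lens; pixels are square), "cx", "cy" (the principal point, pixels), "k1" (the pictures are not rectified: a ray, as slopes to the right and down, at radius r is drawn at 1 + k1 r^2 times it, then the intrinsics apply), "position" and "attitude" of the camera in the world. Camera axes: x right, y up, looking along -z (the intrinsics and any distortion apply to the point x, -y, -z); pixel columns grow to the right and rows downward; lengths in m; the calibration is good to about 2 mm. A picture is of the moment at which its call begins.
- r.sign_off(): hands the job in, once; it reports no verdict.
The state is a dict: "time": time; "joints": joint angles; "joint_velocities": joint speeds; "tau": joint torques, N m; "eef_pos": TCP position; "tool_rot": TCP orientation; "force": force on the tool from outside, world axes, zero at the start; "wrist_torque": the same for the moment, N m; "finger_gap": finger opening in m.
Only numpy, scipy, OpenCV 4.12 (cv2) and the standard library are available. Lean on these libraries where they do the work, as an engineer would, in place of code of your own. Each camera call takes 0.05 s, during which the arm holds its last target.

## Working session

There is one attempt and no reset: what is moved stays moved. The work goes in short steps, Python scripts to look and compute and a tool call to move; the robot and the scene stay as the last step left them, time stands still between calls to the robot, and variables do not carry over. Pictures are saved under pics/ and viewed, and the job is handed in when it is done.

Besides the shell and the picture viewer there is one more tool, called by a JSON object that holds its "api" and its "payload". carry_out: Moves the arm, as the interface text tells. Its arguments: {"type":"object","properties":{"claw":{"type":"array","items":{"type":"number"}},"offset":{"type":"array","items":{"type":"array","items":{"type":"number"}}},"turn":{"type":"array","items":{"type":"number"}},"squeeze":{"type":"number"}},"required":["claw","offset","turn"]}

```bash
ls; mkdir -p pics
cat > h.py <<'E'
import numpy as np,cv2
from rig import r
def R(q):
    from scipy.spatial.transform import Rotation as S
    return S.from_quat([q[1],q[2],q[3],q[0]]).as_matrix()
def cam(n,save=None):
    c=r.read_camera(n)
    if save: cv2.imwrite('pics/'+save,c['pixels'][:,:,::-1])
    return c
def ray(c,u,v):
    f=200/np.tan(np.radians(c['vertical_fov']/2))
    K=np.array([[f,0,c['cx']],[0,f,c['cy']],[0,0,1.]])
    p=cv2.undistortPoints(np.array([[[u,v]]],float),K,np.array([c['k1'],0,0,0,0.])).ravel()
    d=R(c['attitude'])@np.array([p[0],-p[1],-1.])
    return np.array(c['position']),d
def atz(c,u,v,z):
    o,d=ray(c,u,v); return o+d*(z-o[2])/d[2]
def dep(c,u,v):
    o,d=ray(c,u,v); return o+d*c['z_map'][int(round(v)),int(round(u))]
def proj(c,P):
    f=200/np.tan(np.radians(c['vertical_fov']/2))
    q=R(c['attitude']).T@(np.array(P)-np.array(c['position']))
    a=np.array([q[0],-q[1]])/-q[2]; a=a*(1+c['k1']*(a@a))
    return a*f+[c['cx'],c['cy']]
E
python3 - <<'E'
from h import *
for n in['scene','side','wrist']:
    c=cam(n,n+'0.png'); print(n,{k:c[k] for k in c if k not in('pixels','z_map')})
print(r.read_state())
E
```

```text
pics
scene {'vertical_fov': 45.96656577794736, 'cx': 316.2873029898005, 'cy': 208.80274275604552, 'k1': 0.033355290081654096, 'position': array([ 1.58190266, -0.04653858,  0.84639023]), 'attitude': array([0.66962376, 0.33914837, 0.28461626, 0.59630192])}
side {'vertical_fov': 57.48573876978665, 'cx': 319.4893088778346, 'cy': 202.7989416386146, 'k1': 0.013341367275186911, 'position': array([ 0.41405284, -0.49425963,  0.69518786]), 'attitude': array([ 0.90978891,  0.38637648, -0.06190637, -0.13843756])}
wrist {'vertical_fov': 63.48084648277736, 'cx': 317.5735440461502, 'cy': 194.93395862258748, 'k1': -0.010363015565592753, 'position': array([0.54964627, 0.06983831, 0.38455097]), 'attitude': array([ 9.91768761e-01, -1.28038910e-01,  7.53570493e-04, -4.40150152e-04])}
{'time': 0.15, 'joints': array([-8.46289044e-02,  3.51100218e-01,  1.65222196e+00,  2.15062465e-05,
        1.13907663e+00, -8.45972464e-02]), 'joint_velocities': array([ 1.38950760e-03, -3.04812812e-03, -2.31043711e-03,  2.22714886e-06,
       -1.10855025e-03, -1.69448489e-04]), 'tau': array([ 9.91285888e-04, -4.97462654e+01, -2.85344088e+01,  6.99646957e-02,
        2.45898723e-02, -7.18797719e-05]), 'eef_pos': array([5.49776120e-01, 3.38954634e-05, 2.29252755e-01]), 'tool_rot': array([-4.37948450e-05,  9.99999919e-01, -2.03323989e-05, -4.00812003e-04]), 'force': array([-0.32457036,  0.31477813,  0.30163361]), 'wrist_torque': array([ 0.00783467,  0.01859541, -0.02144959]), 'finger_gap': 0.09265730685305676}
```

View pics/scene0.png

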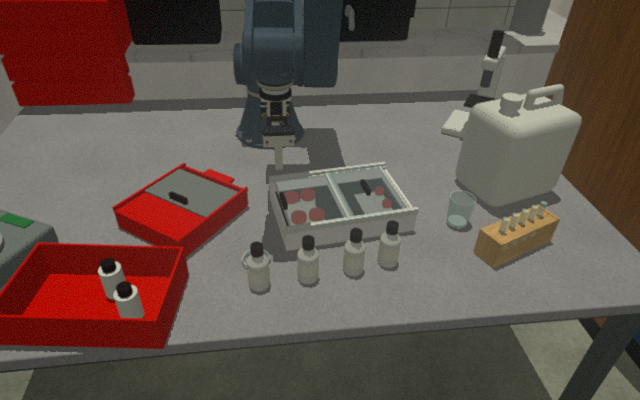

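View pics/side0.png

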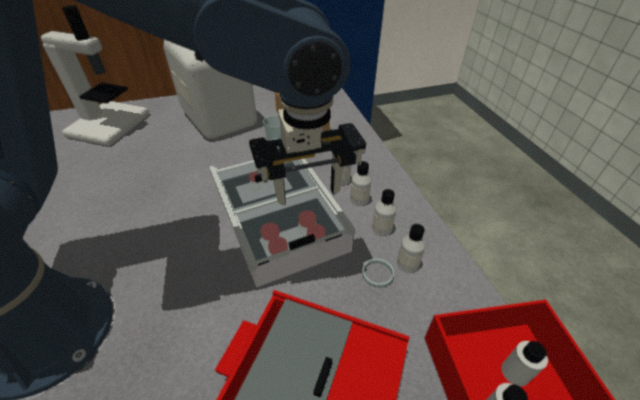

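View pics/wrist0.png

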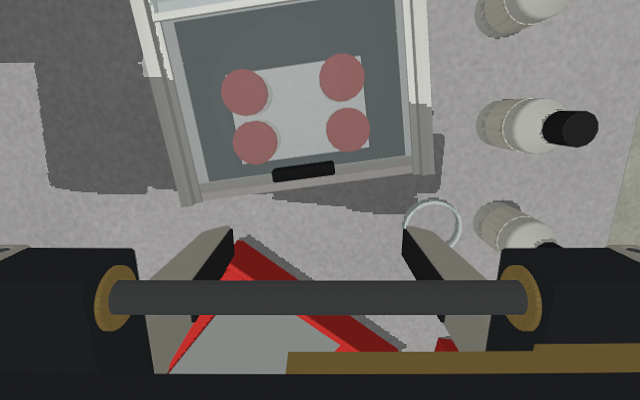

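The right compartment holds four wide jars: in the wrist view their lids are at about (245,92), (342,77), (255,142) and (348,130), and the right handle is at (303,171). The kit box is yawed and lies to the right. I'll enlarge the views to measure.

Run:
```python
from h import *
i=cv2.imread('pics/scene0.png');cv2.imwrite('pics/sc1.png',cv2.resize(i[155:260,105:255],None,fx=5,fy=5,interpolation=2)[:600])
i=cv2.imread('pics/side0.png');cv2.imwrite('pics/si1.png',cv2.resize(i[280:400,210:420],None,fx=3.8,fy=3.8,interpolation=2)[:600])
i=cv2.imread('pics/scene0.png');cv2.imwrite('pics/sc2.png',cv2.resize(i[150:255,255:425],None,fx=4.7,fy=4.7,interpolation=2)[:600])
```

```text
(no output)
```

View pics/sc1.png

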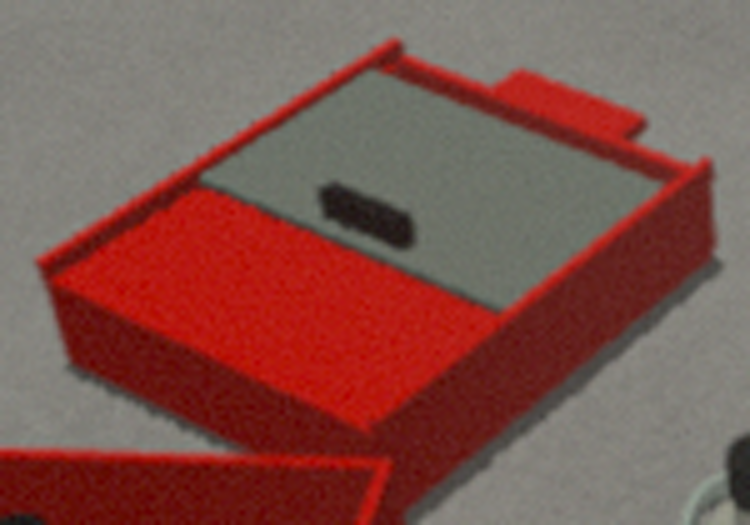

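View pics/si1.png

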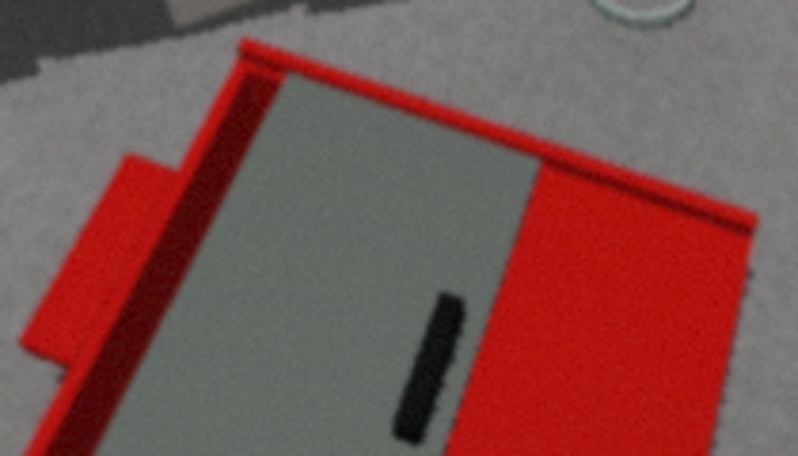

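View pics/sc2.png

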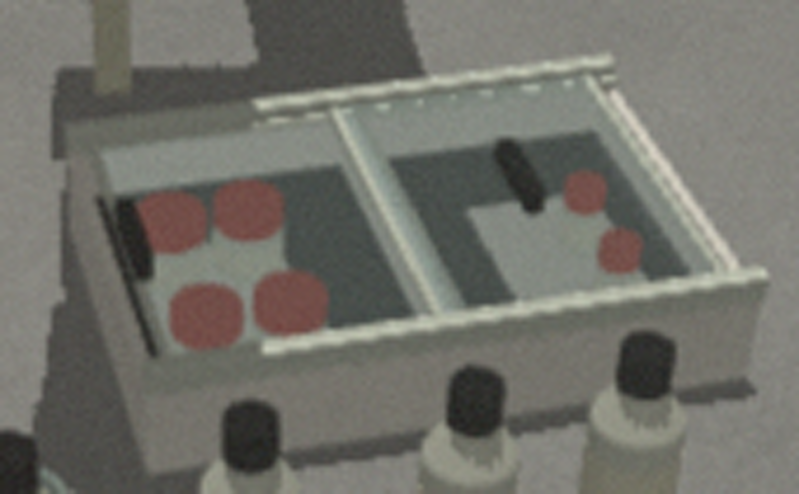

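Run:
```python
from h import *
np.set_printoptions(precision=4,suppress=True)
s=cam('scene');d=cam('side');w=cam('wrist')
print('kit scene')
S=lambda u,v,z:atz(s,105+u/5,155+v/5,z)
for n,u,v,z in[('near-y',400,42,.07),('near+y',708,162,.07),('far-y',45,262,.07),('far+y .07/.059',370,432,.059),('cov n-y',375,70,.065),('cov n+y',665,185,.065),('cov f+y',500,310,.065),('cov f-y',200,180,.065),('h',330,187,.083),('h',408,218,.083)]:print(n,S(u,v,z))
print('side')
S=lambda u,v,z:atz(d,210+u/3.8,280+v/3.8,z)
for n,u,v,z in[('near+y',245,42,.07),('far+y',755,217,.07),('cov n+y',288,73,.065),('cov f+y',540,162,.065),('h+y',450,293,.083),('h-y',410,440,.083)]:print(n,S(u,v,z))
print('wrist')
for n,u,v,z in[('hl top',273,170,.084),('hr top',334,163,.084),('hl bot',273,181,.066),('hr',334,174,.066),('corner',183,206,.079),('cornr',432,175,.079)]:print(n,atz(w,u,v,z))
for u,v in[(245,92),(342,77),(255,142),(348,130)]:print('jar',atz(w,u,v,.058))
print('depth',[dep(w,*p) for p in[(303,171),(245,92),(342,77)]])
S=lambda u,v,z:atz(s,255+u/4.7,150+v/4.7,z)
for n,u,v,z in[('far-y out bottom?',152,473,.0),('far+y top',765,272,.079),('near+y',612,58,.079),('LH',508,140,.092),('LH',535,190,.092)]+[('jar',170,220,.058),('jar',250,210,.058),('jar',207,315,.058),('jar',290,302,.058)]:print(n,S(u,v,z))
```

```text
kit scene
near-y [ 0.3139 -0.27    0.07  ]
near+y [ 0.4595 -0.0857  0.07  ]
far-y [ 0.5205 -0.4349  0.07  ]
far+y .07/.059 [ 0.6636 -0.2549  0.059 ]
cov n-y [ 0.3366 -0.2833  0.065 ]
cov n+y [ 0.4729 -0.1103  0.065 ]
cov f+y [ 0.579  -0.1958  0.065 ]
cov f-y [ 0.4438 -0.3685  0.065 ]
h [ 0.4833 -0.2905  0.083 ]
h [ 0.5165 -0.2459  0.083 ]
side
near+y [ 0.4519 -0.0894  0.07  ]
far+y [ 0.6606 -0.2531  0.07  ]
cov n+y [ 0.4694 -0.1106  0.065 ]
cov f+y [ 0.5753 -0.1949  0.065 ]
h+y [ 0.5103 -0.2496  0.083 ]
h-y [ 0.4756 -0.3018  0.083 ]
wrist
hl top [0.5074 0.0152 0.084 ]
hr top [0.5648 0.0218 0.084 ]
hl bot [0.5044 0.0007 0.066 ]
hr [0.5658 0.0078 0.066 ]
corner [ 0.4163 -0.0217  0.079 ]
cornr [0.6596 0.0093 0.079 ]
jar [0.4793 0.0869 0.058 ]
jar [0.5728 0.1004 0.058 ]
jar [0.4866 0.0389 0.058 ]
jar [0.5796 0.0507 0.058 ]
depth [array([0.5356, 0.0142, 0.084 ]), array([0.481 , 0.0865, 0.0658]), array([0.5722, 0.0997, 0.0655])]
far-y out bottom? [ 0.6608  0.0141 -0.    ]
far+y top [0.6126 0.372  0.079 ]
near+y [0.3768 0.3403 0.079 ]
LH [0.4841 0.2471 0.092 ]
LH [0.5377 0.2522 0.092 ]
jar [0.5006 0.0384 0.058 ]
jar [0.495  0.0877 0.058 ]
jar [0.5946 0.0516 0.058 ]
jar [0.5873 0.1003 0.058 ]
```

Run:
```python
from h import *
np.set_printoptions(precision=4,suppress=True,linewidth=150)
w=cam('wrist')
for u in(240,303,380):
  print(u)
  for v in list(range(0,30,5))+list(range(150,200,2)): print(v,dep(w,u,v), end=' ')
# left door edges
print('\nend')
for u,v in[(175,190),(190,195),(420,160),(425,100),(415,60),(150,40),(160,80)]:print(u,v,dep(w,u,v))
```

```text
240
0 [0.4828 0.1618 0.0743] 5 [0.4826 0.1579 0.0745] 10 [0.4802 0.1567 0.0643] 15 [0.4802 0.1523 0.0656] 20 [0.4802 0.1481 0.0664] 25 [0.4801 0.1438 0.0673] 150 [0.473  0.0319 0.0658] 152 [0.473  0.03   0.0663] 154 [0.4728 0.0279 0.0659] 156 [0.4727 0.026  0.066 ] 158 [0.4727 0.0241 0.0666] 160 [0.4725 0.022  0.0662] 162 [0.4724 0.02   0.0661] 164 [0.4724 0.0181 0.0668] 166 [0.4722 0.0161 0.0665] 168 [0.4721 0.014  0.0664] 170 [0.4716 0.0118 0.0651] 172 [0.4721 0.0102 0.0674] 174 [0.4716 0.0079 0.0659] 176 [0.4714 0.0058 0.0659] 178 [0.4714 0.0039 0.0663] 180 [0.4714 0.0019 0.0667] 182 [ 0.4713 -0.0001  0.067 ] 184 [ 0.4656 -0.0073  0.0444] 186 [ 0.4684 -0.0068  0.0563] 188 [ 0.4692 -0.008   0.0601] 190 [ 0.4696 -0.0096  0.0622] 192 [ 0.4693 -0.0119  0.0613] 194 [ 0.4692 -0.014   0.0616] 196 [ 0.4538 -0.0324  0.0003] 198 [ 0.4536 -0.035   0.0002] 303
0 [0.5367 0.1641 0.066 ] 5 [0.5367 0.1599 0.0668] 10 [0.5366 0.1561 0.0661] 15 [0.5366 0.152  0.0664] 20 [0.5365 0.1479 0.0665] 25 [0.5366 0.1434 0.0684] 150 [0.5351 0.0319 0.0665] 152 [0.5351 0.0299 0.0664] 154 [0.5351 0.0281 0.0678] 1
[... 1010 characters left out ...]
29 0.0486] 168 [0.613  0.0127 0.0597] 170 [0.6129 0.0108 0.0606] 172 [0.6128 0.0089 0.0613] 174 [0.6129 0.0069 0.0618] 176 [0.6131 0.0047 0.0608] 178 [ 0.6252 -0.0101 -0.    ] 180 [ 0.6251 -0.0124  0.0007] 182 [ 0.6251 -0.0147  0.0014] 184 [ 0.6255 -0.0176 -0.0002] 186 [ 0.6255 -0.0198  0.0009] 188 [ 0.6257 -0.0225  0.0003] 190 [ 0.6259 -0.0251 -0.0001] 192 [ 0.6261 -0.0277 -0.0005] 194 [ 0.626  -0.03    0.0004] 196 [ 0.6262 -0.0325  0.0004] 198 [ 0.6263 -0.0351  0.0005] 
end
175 190 [ 0.3747 -0.0245  0.0011]
190 195 [ 0.4242 -0.0106  0.0785]
420 160 [0.6477 0.0234 0.0766]
425 100 [0.647  0.0787 0.0796]
415 60 [0.6357 0.1127 0.0786]
150 40 [0.4033 0.1295 0.0791]
160 80 [0.4083 0.0963 0.0795]
```

Run:
```python
from h import *
i=cv2.imread('pics/wrist0.png');cv2.imwrite('pics/w1.png',cv2.resize(i[0:215,125:445],None,fx=2.5,fy=2.5,interpolation=2)[:600])
```

```text
(no output)
```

View pics/w1.png

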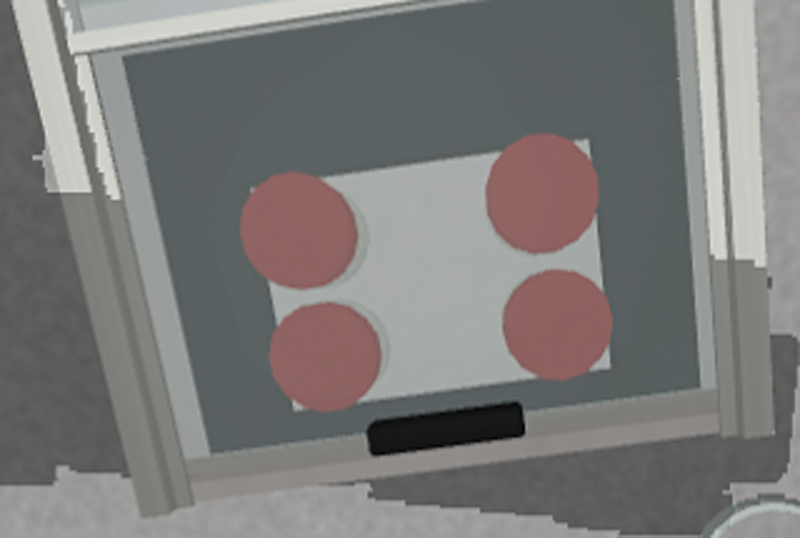

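The right door's handle centre is at (0.5355, 0.014) with its top at 0.084, and the end wall is low at 0.061. The case yaw is about 0.128. The kit box cover looks about 24 mm open already: its yaw is about -0.67 and its origin is near (0.439, -0.224). I'll turn the jaws along case y and come over the handle.

{"api": "carry_out", "payload": {"claw": [0,0,0,0,0,0,0,0,0,0,0,0], "offset": [[0,0,0.8],[0,0,0.8],[0,0,0.8],[0,0,0.8],[0,0,0.8],[0,0,0.8],[0,0,0.8],[0,0,0.8],[0,0,0.8],[0,0,0.8],[0,0,0],[0,0,0]], "turn": [0.145,0.145,0.145,0.145,0.145,0.145,0.145,0.145,0.145,0.145,0,0], "squeeze": 30}}

```text
time: 1.55
eef_pos: [0.55, 0.0, 0.1466]
tool_rot: [-0.0, 0.733, -0.68, 0.0]
force: [0.4, 0.0, 0.1]
finger_gap: 0.0929
```

```bash
cat >> h.py <<'E'
def to(x,y,z,yaw):
    s=r.read_state();M=R(s['tool_rot']);p=np.array(s['eef_pos'])
    cy=np.arctan2(M[1,0],M[0,0])
    d=M.T@(np.array([x,y,z])-p)*100
    t=-(yaw-cy); t=(t+np.pi)%(2*np.pi)-np.pi
    print('t%.2f'%s['time'],'pos',p.round(4),'yaw %.3f'%cy,'tilt',M[:,2].round(3),'F',np.round(s['force'],1),'gap %.4f'%s['finger_gap'],'-> off cm',d.round(2),'turn %.3f'%t)
E
python3 -c "
from h import *
to(.5355,.014,.081,-1.443)"
```

```text
t1.55 pos [0.55   0.     0.1466] yaw -1.495 tilt [ 0.  0. -1.] F [0.4 0.  0.1] gap 0.0929 -> off cm [-1.5   1.35  6.56] turn -0.052
```

{"api": "carry_out", "payload": {"claw": [0,0,0,0,0,0], "offset": [[-0.8,0.7,1.5],[-0.7,0.6,1.5],[0,0,1.5],[0,0,1],[0,0,0.5],[0,0,0]], "turn": [-0.05,0,0,0,0,0]}}

```text
time: 2.15
eef_pos: [0.5373, 0.0139, 0.0876]
tool_rot: [-0.002, 0.757, -0.653, 0.002]
force: [0.8, 0.0, -0.2]
finger_gap: 0.0927
```

```bash
python3 -c "
from h import *
to(.5355,.014,.081,-1.443);cam('side','s2.png')"
```

```text
t2.15 pos [0.5373 0.0139 0.0876] yaw -1.424 tilt [ 0.005 -0.    -1.   ] F [ 0.8  0.  -0.2] gap 0.0927 -> off cm [-0.04  0.18  0.66] turn 0.019
```

View pics/s2.png

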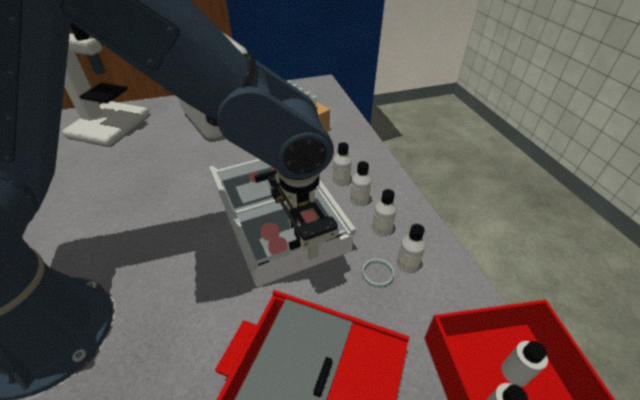

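The gripper stands over the right handle, near (300,243) in the side view. Next I'll lower it and grip.

{"api": "carry_out", "payload": {"claw": [0,255,255,255,255,255,255,255,255,255,255,255], "offset": [[0,0.1,0.7],[0,0,0.1],[0,0,0],[0,0,0],[0,0,0],[0,0,0],[0,0,0],[0,0,0],[0,0,0],[0,0,0],[0,0,0],[0,0,0]], "turn": [0.02,0,0,0,0,0,0,0,0,0,0,0], "squeeze": 25}}

```text
time: 3.4
eef_pos: [0.5378, 0.0134, 0.0813]
tool_rot: [-0.003, 0.75, -0.661, 0.004]
force: [0.0, -0.5, 0.8]
finger_gap: 0.0116
```

```bash
python3 -c "
from h import *
to(.5355-.132*.128,.014+.132*.992,.081,-1.443)"
```

```text
t3.40 pos [0.5378 0.0134 0.0813] yaw -1.445 tilt [ 0.009 -0.001 -1.   ] F [ 0.  -0.5  0.8] gap 0.0116 -> off cm [-13.29   0.25  -0.  ] turn -0.002
```

{"api": "carry_out", "payload": {"claw": [255,255,255,255,255,255,255,255,255,255,255,255], "offset": [[-0.6,0,0],[-1.2,0,0],[-1.3,0,0],[-1.3,0,0],[-1.3,0,0],[-1.3,0,0],[-1.3,0,0],[-1.3,0,0],[-1.3,0,0],[-1,0,0],[-0.6,0,0],[-0.3,0,0]], "turn": [0,0,0,0,0,0,0,0,0,0,0,0]}}

```text
time: 4.6
eef_pos: [0.5202, 0.142, 0.081]
tool_rot: [0.005, 0.753, -0.658, 0.01]
force: [4.3, -50.2, 6.0]
finger_gap: 0.016
```

```bash
python3 -c "
from h import *
to(.5355-.132*.128,.014+.132*.992,.081,-1.443)"
```

```text
t4.60 pos [0.5202 0.142  0.081 ] yaw -1.436 tilt [ 0.008 -0.021 -1.   ] F [  4.3 -50.2   6. ] gap 0.0160 -> off cm [-0.32  0.12 -0.  ] turn 0.007
```

{"api": "carry_out", "payload": {"claw": [255,255,255], "offset": [[0.2,0,0],[0,0,0],[0,0,0]], "turn": [0,0,0]}}

```text
time: 4.9
eef_pos: [0.5207, 0.1383, 0.081]
tool_rot: [0.006, 0.753, -0.658, 0.011]
force: [-1.2, -1.5, 3.1]
finger_gap: 0.0121
```

```bash
python3 -c "
from h import *
to(.5355-.132*.128,.014+.132*.992,.081,-1.443);cam('side','s3.png');cam('scene','sc3.png')"
```

```text
t4.90 pos [0.5207 0.1383 0.081 ] yaw -1.438 tilt [ 0.008 -0.024 -1.   ] F [-1.2 -1.5  3.1] gap 0.0121 -> off cm [-0.68  0.12 -0.01] turn 0.005
```

View pics/s3.png

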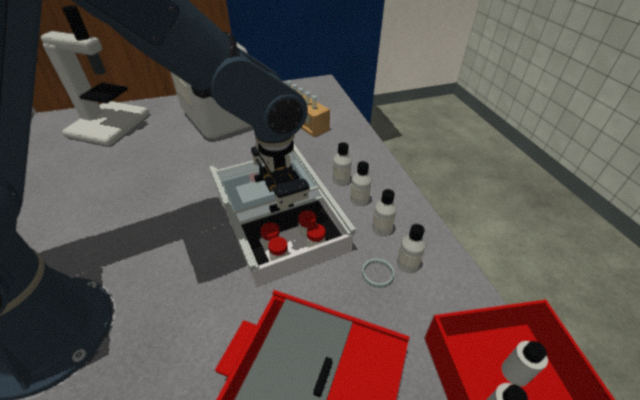

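The door is open about 125 mm and the four jars are bare (red lids near (270,230), (278,245), (307,218), (316,232)). I'll open only a little, so the finger clears the left door's edge, and lift.

{"api": "carry_out", "payload": {"claw": [200,200,200,200,200,200,200,200,200], "offset": [[0,0,0],[0,0,0],[0,0,-0.5],[0,0,-1],[0,0,-2],[0,0,-3],[0,0,-4],[0,0,-1],[0,0,0]], "turn": [0,0,0,0,0,0,0,0,0]}}

```text
time: 5.9
eef_pos: [0.52, 0.1432, 0.2034]
tool_rot: [0.005, 0.753, -0.658, 0.011]
force: [-0.4, -0.1, -0.2]
finger_gap: 0.0201
```

```bash
python3 -c "
from h import *
to(.53,.06,.25,.128);cam('side','s4.png');c=cam('scene','sc4.png')
i=cv2.imread('pics/sc4.png');cv2.imwrite('pics/sc4b.png',cv2.resize(i[150:255,255:425],None,fx=4.7,fy=4.7,interpolation=2))
"
```

```text
t5.90 pos [0.52   0.1432 0.2034] yaw -1.436 tilt [ 0.01  -0.022 -1.   ] F [-0.4 -0.1 -0.2] gap 0.0201 -> off cm [ 8.48  0.09 -4.46] turn -1.564
```

View pics/sc4b.png

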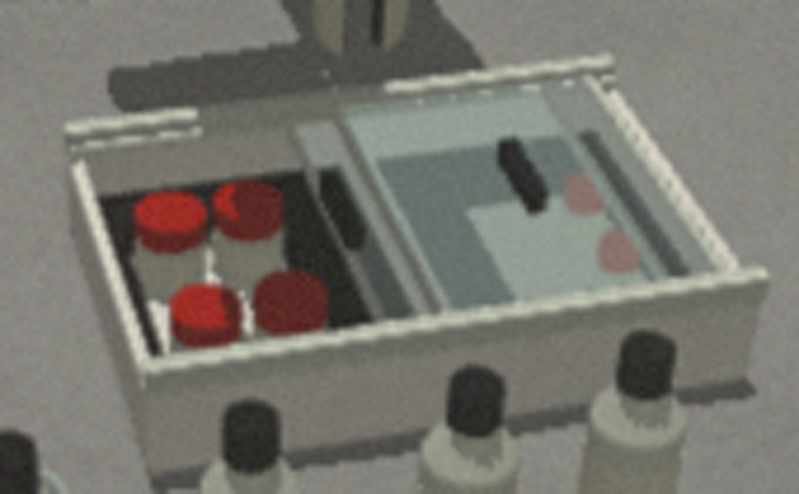

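```bash
python3 -c "
from h import *
to(.4965,-.272,.18,-.67)
# path at final yaw
"
```

```text
t6.00 pos [0.5194 0.143  0.2016] yaw -1.436 tilt [ 0.008 -0.022 -1.   ] F [ 0.9  0.1 -0. ] gap 0.0202 -> off cm [40.75  7.86  3.07] turn -0.766
```

{"api": "carry_out", "payload": {"claw": [0,0,0,0,0,0,0,0,0,0,0,0], "offset": [[2,0.4,0],[4,0.8,0],[4.5,0.9,0],[4.5,0.9,0],[4.5,0.9,0],[4.5,0.9,0],[4.5,0.9,0],[4.5,0.8,0],[4,0.8,0],[2,0.4,0],[0.5,0,0],[0,0,0]], "turn": [0,0,0,0,0,0,0,0,0,0,0,0]}}

```text
time: 7.2
eef_pos: [0.4881, -0.272, 0.1926]
tool_rot: [0.011, 0.754, -0.657, -0.002]
force: [-0.1, -0.3, 0.2]
finger_gap: 0.0926
```

{"api": "carry_out", "payload": {"claw": [0,0,0,0,0,0,0,0], "offset": [[0,0,0],[0,0,0],[0,0,0],[0,0,0],[0,0,0],[0,0,0],[0,0,0],[0,0,0]], "turn": [-0.12,-0.12,-0.12,-0.12,-0.12,-0.12,0,0]}}

```text
time: 8.0
eef_pos: [0.4882, -0.2595, 0.1877]
tool_rot: [0.008, 0.943, -0.333, -0.01]
force: [-0.5, 0.7, 0.1]
finger_gap: 0.0929
```

```bash
python3 -c "
from h import *
to(.4965,-.272,.18,-.67)
cam('wrist','w5.png')
"
```

```text
t8.00 pos [ 0.4882 -0.2595  0.1877] yaw -0.680 tilt [-0.024 -0.008 -1.   ] F [-0.5  0.7  0.1] gap 0.0929 -> off cm [1.44 0.44 0.76] turn -0.010
```

View pics/w5.png

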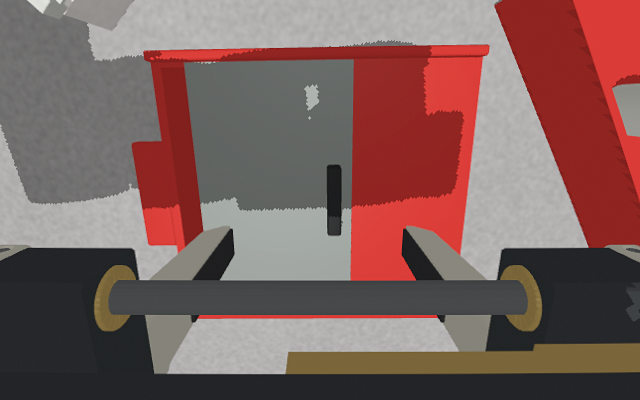

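The wrist view shows the fin at (327–341, 165–235). A dark gap left of the cover at (165–190, 70–250) shows it is partly open. I'll measure it.

```bash
python3 -c "
from h import *
np.set_printoptions(precision=4,suppress=True)
w=cam('wrist')
for u,v in[(334,170),(334,200),(334,228),(240,150),(400,120),(320,50)]:print(u,v,dep(w,u,v))
for n,u,v,z in[('rail n+y out',146,55,.07),('rail f+y out',488,47,.07),('h l t',327.5,168,.083),('h r t',340.5,168,.083),('h l b',328,220,.083),('h r b',341,220,.083),('cover edge n',186,64,.065),('n',203,228,.065),('cov far',353,64,.065),('cov far',351,278,.065),('box far',484,60,.059),('far',462,240,.059)]:print(n,atz(w,u,v,z))
"
```

```text
334 170 [ 0.5101 -0.2511  0.0832]
334 200 [ 0.4945 -0.271   0.0836]
334 228 [ 0.4789 -0.2908  0.0832]
240 150 [ 0.4563 -0.1901  0.065 ]
400 120 [ 0.5783 -0.2568  0.0587]
320 50 [ 0.559  -0.1723  0.0703]
rail n+y out [ 0.4508 -0.0886  0.07  ]
rail f+y out [ 0.6611 -0.2521  0.07  ]
h l t [ 0.507  -0.2466  0.083 ]
h r t [ 0.5153 -0.2532  0.083 ]
h l b [ 0.4794 -0.282   0.083 ]
h r b [ 0.488  -0.2889  0.083 ]
cover edge n [ 0.4694 -0.1117  0.065 ]
n [ 0.3807 -0.2215  0.065 ]
cov far [ 0.5734 -0.1963  0.065 ]
cov far [ 0.4559 -0.3475  0.065 ]
box far [ 0.6585 -0.2604  0.059 ]
far [ 0.5602 -0.3839  0.059 ]
```

```bash
python3 -c "
from h import *
to(.4955,-.2695,.080,-.661)
"
```

```text
t8.10 pos [ 0.4882 -0.2599  0.1878] yaw -0.679 tilt [-0.024 -0.008 -1.   ] F [ 0.9 -0.3 -0.3] gap 0.0929 -> off cm [ 1.32  0.06 10.77] turn -0.018
```

{"api": "carry_out", "payload": {"claw": [0,0,0,0,0,0,0,0], "offset": [[0.7,0,2],[0.6,0,2],[0,0,2],[0,0,2],[0,0,1],[0,0,0.7],[0,0,0.2],[0,0,0]], "turn": [-0.02,0,0,0,0,0,0,0]}}

```text
time: 8.9
eef_pos: [0.4978, -0.2686, 0.0866]
tool_rot: [0.008, 0.944, -0.329, -0.008]
force: [0.5, -0.3, -0.3]
finger_gap: 0.0925
```

```bash
python3 -c "
from h import *
to(.4955,-.2695,.080,-.661)
"
```

```text
t8.90 pos [ 0.4978 -0.2686  0.0866] yaw -0.671 tilt [-0.021 -0.01  -1.   ] F [ 0.5 -0.3 -0.3] gap 0.0925 -> off cm [-0.11  0.2   0.67] turn -0.010
```

{"api": "carry_out", "payload": {"claw": [0,0,255,255,255,255,255,255,255,255,255,255], "offset": [[-0.1,0.1,0.5],[0,0,0.1],[0,0,0],[0,0,0],[0,0,0],[0,0,0],[0,0,0],[0,0,0],[0,0,0],[0,0,0],[0,0,0],[0,0,0]], "turn": [-0.01,0,0,0,0,0,0,0,0,0,0,0]}}

```text
time: 10.1
eef_pos: [0.4972, -0.2694, 0.0825]
tool_rot: [0.008, 0.946, -0.324, -0.007]
force: [-0.3, -0.2, 0.5]
finger_gap: 0.0179
```

```bash
python3 -c "
from h import *
to(.4955+.106*.7893,-.2695-.106*.614,.080,-.661)
"
```

```text
t10.10 pos [ 0.4972 -0.2694  0.0825] yaw -0.660 tilt [-0.018 -0.012 -1.   ] F [-0.3 -0.2  0.5] gap 0.0179 -> off cm [10.47  0.11  0.18] turn 0.001
```

{"api": "carry_out", "payload": {"claw": [255,255,255,255,255,255,255,255,255,255,255,255], "offset": [[0,0,0],[0,0,0],[0.6,0,0],[1.2,0,0],[1.3,0,0],[1.3,0,0],[1.3,0,0],[1.3,0,0],[1.3,0,0],[1,0,0],[0.4,0,0],[0,0,0]], "turn": [0,0,0,0,0,0,0,0,0,0,0,0]}}

```text
time: 11.3
eef_pos: [0.5769, -0.332, 0.0825]
tool_rot: [0.008, 0.946, -0.325, -0.009]
force: [-5.4, 3.3, 6.2]
finger_gap: 0.0119
```

```bash
python3 -c "
from h import *
to(.4955+.106*.7893,-.2695-.106*.614,.080,-.661)
"
```

```text
t11.30 pos [ 0.5769 -0.332   0.0825] yaw -0.661 tilt [-0.022 -0.009 -1.   ] F [-5.4  3.3  6.2] gap 0.0119 -> off cm [0.34 0.05 0.24] turn -0.000
```

Push a bit further until the stop is felt.

{"api": "carry_out", "payload": {"claw": [255,255,255,255], "offset": [[0.4,0,0],[0.3,0,0],[0.2,0,0],[0,0,0]], "turn": [0,0,0,0]}}

```text
time: 11.7
eef_pos: [0.5769, -0.3321, 0.0824]
tool_rot: [0.005, 0.946, -0.324, -0.021]
force: [0.6, -1.2, -1.0]
finger_gap: 0.0115
```

{"api": "carry_out", "payload": {"claw": [120,120,120,120,120,120,120,120], "offset": [[0,0,0],[0,0,0],[0,0,0],[0,0,-1],[0,0,-3],[0,0,-4],[0,0,-3],[0,0,-1]], "turn": [0,0,0,0,0,0,0,0]}}

```text
time: 12.5
eef_pos: [0.5818, -0.3324, 0.2063]
tool_rot: [0.004, 0.946, -0.324, -0.022]
force: [0.6, 0.0, 0.3]
finger_gap: 0.0491
```

```bash
python3 -c "
from h import *
to(.48,-.2,.25,-.661)
cam('wrist','w6.png');cam('side','s6.png')
"
```

```text
t12.50 pos [ 0.5818 -0.3324  0.2063] yaw -0.661 tilt [-0.045  0.007 -0.999] F [0.6 0.  0.3] gap 0.0491 -> off cm [-16.32  -4.12  -3.81] turn 0.000
```

View pics/w6.png

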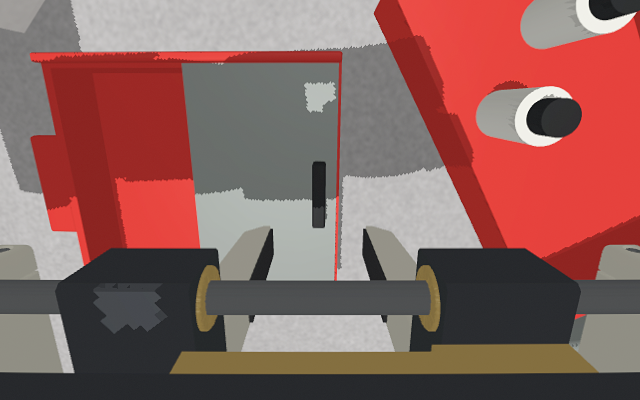

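View pics/s6.png

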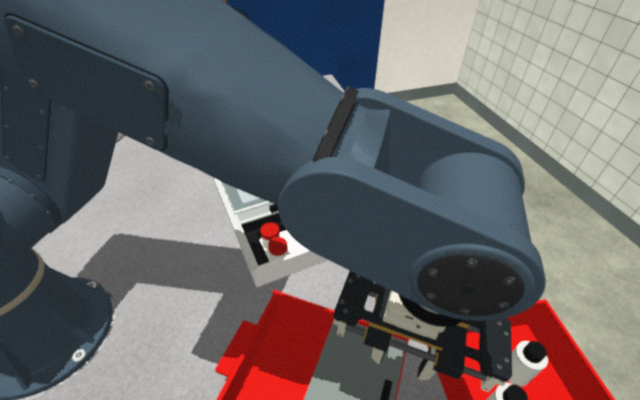

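The cover is fully open: its far edge at column 340 meets the box's far edge. I'll rise over the well for one measurement of its two y ends.

```bash
python3 -c "
from h import *
to(.41,-.26,.32,-.661)
"
```

```text
t12.60 pos [ 0.5814 -0.3322  0.2043] yaw -0.661 tilt [-0.046  0.007 -0.999] F [-0.5  0.1 -0.2] gap 0.0494 -> off cm [-18.43   5.06 -10.7 ] turn 0.000
```

{"api": "carry_out", "payload": {"claw": [120,120,120,120,120,120,120,120], "offset": [[-2,0.5,-2],[-4,1,-2],[-4,1,-2],[-4,1,-2],[-3,1,-2],[-1.5,0.4,-0.7],[0,0,0],[0,0,0]], "turn": [0,0,0,0,0,0,0,0]}}

```text
time: 13.4
eef_pos: [0.4011, -0.2534, 0.3097]
tool_rot: [0.001, 0.945, -0.324, -0.033]
force: [0.2, 0.4, -0.1]
finger_gap: 0.0496
```

```bash
python3 -c "
from h import *
to(.41,-.26,.32,-.661)
cam('wrist','w7.png');
"
```

```text
t13.40 pos [ 0.4011 -0.2534  0.3097] yaw -0.661 tilt [-0.063  0.019 -0.998] F [ 0.2  0.4 -0.1] gap 0.0496 -> off cm [ 1.04  0.01 -1.09] turn -0.000
```

View pics/w7.png

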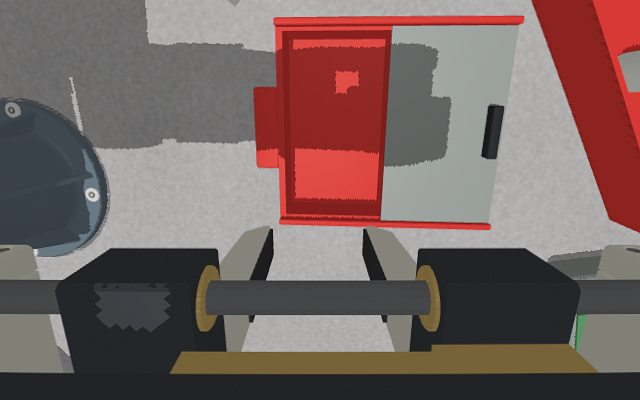

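Run:
```python
from h import *
i=cv2.imread('pics/w7.png');cv2.imwrite('pics/w7b.png',cv2.resize(i[5:240,245:535],None,fx=2.5,fy=2.5,interpolation=2))
```

```text
(no output)
```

View pics/w7b.png

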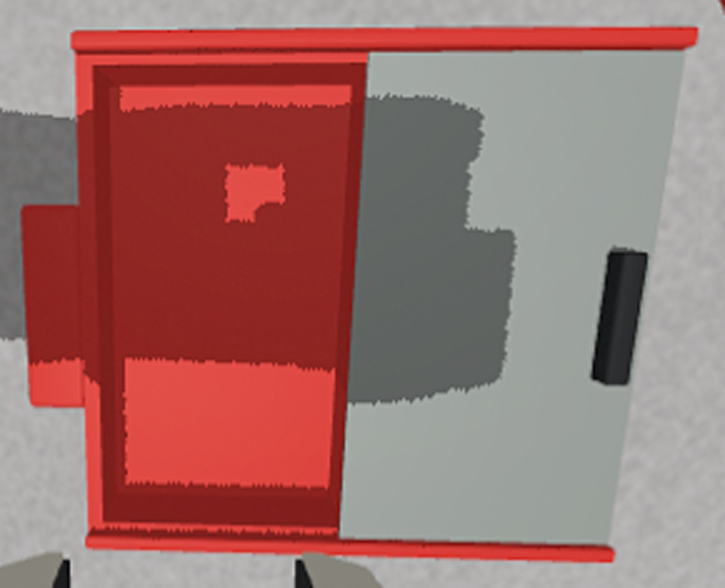

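Run:
```python
from h import *
np.set_printoptions(precision=4,suppress=True)
w=cam('wrist')
x=np.array([.7893,-.614]);y=np.array([.614,.7893])
for n,u,v,z in[('rail n+y',73,32,.07),('rail f+y',697,30,.07),('rail n-y',87,547,.07),('rail f-y',613,560,.07),('rim n+y',93,65,.059),('rim n-y',104,523,.059),('rim f+y',366,63,.059),('rim f-y',339,527,.059),('h a',610,250,.083),('hb',648,252,.083),('hc',592,378,.083),('hd',628,384,.083),('tab',22,206,.059),('fl+y',115,85,.005),('fl+yf',350,85,.005),('fl-y',125,485,.005),('fl -y f',328,488,.005)]:
    P=atz(w,245+u/2.5,5+v/2.5,z);print(n,P,'box-axes',P[:2]@x,P[:2]@y)
```

```text
rail n+y [ 0.4516 -0.0861  0.07  ] box-axes 0.40934791839268103 0.209293663006235
rail f+y [ 0.6613 -0.2525  0.07  ] box-axes 0.6769884614406707 0.20674986769588702
rail n-y [ 0.3008 -0.277   0.07  ] box-axes 0.4075265189983939 -0.03395446354726497
rail f-y [ 0.5122 -0.4427  0.07  ] box-axes 0.6760978407056828 -0.03494886989820853
rim n+y [ 0.45   -0.0992  0.059 ] box-axes 0.4160782107411469 0.19798196445121585
rim n-y [ 0.3127 -0.2741  0.059 ] box-axes 0.4150773509132543 -0.024353682231077978
rim f+y [ 0.5473 -0.1758  0.059 ] box-axes 0.5398848250421502 0.19727525185497852
rim f-y [ 0.4109 -0.3501  0.059 ] box-axes 0.5392660724584639 -0.023997480118075672
h a [ 0.5826 -0.3057  0.083 ] box-axes 0.6475836560004269 0.11644798674883074
hb [ 0.5951 -0.3165  0.083 ] box-axes 0.6640530466493897 0.11564171551753324
hc [ 0.5476 -0.3505  0.083 ] box-axes 0.647441745905696 0.05959257142881573
hd [ 0.5591 -0.3627  0.083 ] box-axes 0.6639972134783345 0.05698482130921755
tab [ 0.3836 -0.1253  0.059 ] box-axes 0.37969153946702205 0.1365744786397565
fl+y [ 0.4524 -0.1001  0.005 ] box-axes 0.4186080770945804 0.19875907702043363
fl+yf [ 0.5476 -0.1758  0.005 ] box-axes 0.5401436977812999 0.19741595995726086
fl-y [ 0.3192 -0.2728  0.005 ] box-axes 0.4194608742795752 -0.01937256421736581
fl -y f [ 0.4139 -0.3462  0.005 ] box-axes 0.5393064907753311 -0.01910290317746999
```

The well rim measures 124 x 222 mm as it should, and the box origin is (0.430, -0.225) at yaw -0.661. Next I'll go to the jars.

```bash
python3 -c "
from h import *
to(.52,.0,.26,.128)
"
```

```text
t13.50 pos [ 0.4014 -0.2534  0.3095] yaw -0.661 tilt [-0.064  0.019 -0.998] F [-0.8 -0.1  0.1] gap 0.0494 -> off cm [ -5.87 -27.41   4.68] turn -0.789
```

{"api": "carry_out", "payload": {"claw": [84,84,84,84,84,84,84,84,84,84,84], "offset": [[-0.3,-1.5,0.2],[-0.6,-2.8,0.4],[-0.8,-3.5,0.6],[-0.8,-3.5,0.6],[-0.8,-3.5,0.6],[-0.8,-3.5,0.6],[-0.8,-3.5,0.6],[-0.6,-2.8,0.4],[-0.3,-1.5,0.3],[-0.1,-0.6,0],[0,0,0]], "turn": [0,0,0,0,0,0,0,0,0,0,0]}}

```text
time: 14.6
eef_pos: [0.5244, 0.0043, 0.2486]
tool_rot: [0.002, 0.945, -0.324, -0.042]
force: [0.3, -0.4, -0.6]
finger_gap: 0.0624
```

{"api": "carry_out", "payload": {"claw": [84,84,84,84,84,84,84,84], "offset": [[0,0,0],[0,0,0],[0,0,0],[0,0,0],[0,0,0],[0,0,0],[0,0,0],[0,0,0]], "turn": [-0.12,-0.13,-0.13,-0.13,-0.13,-0.13,0,0]}}

```text
time: 15.4
eef_pos: [0.524, -0.0025, 0.2469]
tool_rot: [-0.014, 0.997, 0.065, -0.041]
force: [-0.2, 0.4, 0.5]
finger_gap: 0.0622
```

```bash
python3 -c "
from h import *
to(.52,.0,.26,.128)
cam('wrist','w8.png');
"
```

```text
t15.40 pos [ 0.524  -0.0025  0.2469] yaw 0.132 tilt [-0.084  0.023 -0.996] F [-0.2  0.4  0.5] gap 0.0622 -> off cm [-0.46 -0.34 -1.27] turn 0.004
```

View pics/w8.png

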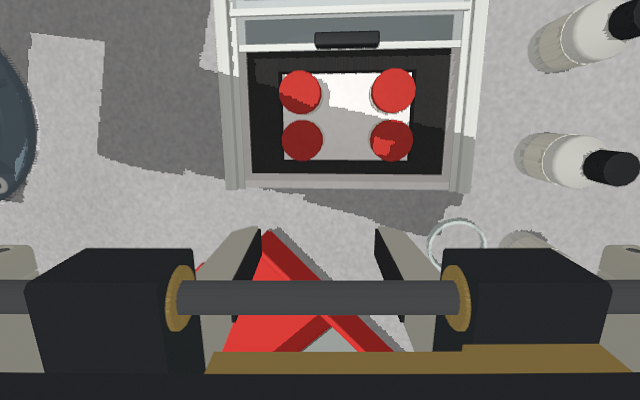

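The jars are clear: lid centres near (300,92), (393,91), (302,140), (391,141). The tool tilt has drifted to 0.087 rad over the fast moves, so I'll test what moves it before gripping.

{"api": "carry_out", "payload": {"claw": [84,84,84,84], "offset": [[0,0,-4],[0,0,-4],[0,0,0],[0,0,0]], "turn": [0,0,0,0]}}

```text
time: 15.85
eef_pos: [0.5302, -0.0053, 0.3282]
tool_rot: [-0.014, 0.997, 0.059, -0.043]
force: [-0.1, -0.5, -0.5]
finger_gap: 0.0627
```

```bash
python3 -c "
from h import *
to(.52,.0,.26,.128)"
```

```text
t15.85 pos [ 0.5302 -0.0053  0.3282] yaw 0.120 tilt [-0.087  0.023 -0.996] F [-0.1 -0.5 -0.5] gap 0.0627 -> off cm [-0.38 -0.42  6.89] turn -0.008
```

{"api": "carry_out", "payload": {"claw": [84,84,84,84], "offset": [[0,0,4],[0,0,4],[0,0,0],[0,0,0]], "turn": [0,0,0,0]}}

```text
time: 16.25
eef_pos: [0.5227, -0.0037, 0.2455]
tool_rot: [-0.014, 0.997, 0.056, -0.043]
force: [-0.9, -0.6, 0.4]
finger_gap: 0.0626
```

```bash
python3 -c "
from h import *
to(.52,.0,.26,.128)"
```

```text
t16.25 pos [ 0.5227 -0.0037  0.2455] yaw 0.114 tilt [-0.087  0.023 -0.996] F [-0.9 -0.6  0.4] gap 0.0626 -> off cm [-0.34 -0.45 -1.42] turn -0.014
```

{"api": "carry_out", "payload": {"claw": [84,84,84,84], "offset": [[-4,0,0],[-4,0,0],[0,0,0],[0,0,0]], "turn": [0,0,0,0]}}

```text
time: 16.65
eef_pos: [0.4433, -0.0134, 0.2566]
tool_rot: [-0.014, 0.998, 0.055, -0.041]
force: [-0.2, 0.8, 0.1]
finger_gap: 0.0619
```

```bash
python3 -c "
from h import *
to(.52,.0,.26,.128)"
```

```text
t16.65 pos [ 0.4433 -0.0134  0.2566] yaw 0.111 tilt [-0.083  0.023 -0.996] F [-0.2  0.8  0.1] gap 0.0619 -> off cm [ 7.71 -0.51 -0.94] turn -0.017
```

{"api": "carry_out", "payload": {"claw": [84,84,84,84], "offset": [[4,0,0],[4,0,0],[0,0,0],[0,0,0]], "turn": [0,0,0,0]}}

```text
time: 17.05
eef_pos: [0.529, -0.0042, 0.2536]
tool_rot: [-0.013, 0.998, 0.054, -0.038]
force: [-0.3, 0.0, 0.0]
finger_gap: 0.0624
```

```bash
python3 -c "
from h import *
to(.52,.0,.26,.128)"
```

```text
t17.05 pos [ 0.529  -0.0042  0.2536] yaw 0.110 tilt [-0.077  0.022 -0.997] F [-0.3  0.   0. ] gap 0.0624 -> off cm [-0.9  -0.54 -0.56] turn -0.018
```

{"api": "carry_out", "payload": {"claw": [84,84,84,84,84,84,84,84,84,84,84,84], "offset": [[-4,0,0],[-4,0,0],[4,0,0],[4,0,0],[-4,0,0],[-4,0,0],[4,0,0],[4,0,0],[-4,0,0],[-4,0,0],[4,0,0],[4,0,0]], "turn": [0,0,0,0,0,0,0,0,0,0,0,0]}}

```text
time: 18.25
eef_pos: [0.5104, -0.0038, 0.2447]
tool_rot: [-0.016, 0.997, 0.053, -0.053]
force: [0.7, 0.0, -0.3]
finger_gap: 0.0622
```

{"api": "carry_out", "payload": {"claw": [84,84], "offset": [[0,0,0],[0,0,0]], "turn": [0,0]}}

```text
time: 18.45
eef_pos: [0.512, -0.0036, 0.2447]
tool_rot: [-0.016, 0.997, 0.053, -0.053]
force: [0.3, 0.3, -0.1]
finger_gap: 0.0622
```

```bash
python3 -c "
from h import *
to(.52,.0,.26,.128)"
```

```text
t18.45 pos [ 0.512  -0.0036  0.2447] yaw 0.107 tilt [-0.108  0.025 -0.994] F [ 0.3  0.3 -0.1] gap 0.0622 -> off cm [ 0.67 -0.34 -1.6 ] turn -0.021
```

{"api": "carry_out", "payload": {"claw": [84,84,84,84,84,84,84,84], "offset": [[4,0,0],[-4,0,0],[4,0,0],[-4,0,0],[4,0,0],[-4,0,0],[0,0,0],[0,0,0]], "turn": [0,0,0,0,0,0,0,0]}}

```text
time: 19.25
eef_pos: [0.5009, -0.003, 0.2158]
tool_rot: [-0.021, 0.994, 0.051, -0.092]
force: [-0.8, -0.1, 0.7]
finger_gap: 0.0626
```

```bash
python3 -c "
from h import *
to(.52,.0,.26,.128)"
```

```text
t19.25 pos [ 0.5009 -0.003   0.2158] yaw 0.108 tilt [-0.185  0.033 -0.982] F [-0.8 -0.1  0.7] gap 0.0626 -> off cm [ 1.1  -0.34 -4.69] turn -0.020
```

{"api": "carry_out", "payload": {"claw": [84,84,84,84,84,84,84,84], "offset": [[-4,0,0],[4,0,0],[0,0,0],[0,0,0],[-4,0,0],[4,0,0],[0,0,0],[0,0,0]], "turn": [0,0,0,0,0,0,0,0]}}

```text
time: 20.05
eef_pos: [0.4893, -0.0026, 0.2216]
tool_rot: [-0.021, 0.994, 0.051, -0.091]
force: [0.3, 0.4, 0.8]
finger_gap: 0.0618
```

```bash
python3 -c "
from h import *
to(.52,.0,.26,.128)"
```

```text
t20.05 pos [ 0.4893 -0.0026  0.2216] yaw 0.107 tilt [-0.184  0.032 -0.982] F [0.3 0.4 0.8] gap 0.0618 -> off cm [ 2.34 -0.15 -4.33] turn -0.021
```

{"api": "carry_out", "payload": {"claw": [84,84,84,84,84], "offset": [[-4,0,0],[0,0,0],[0,0,0],[0,0,0],[0,0,0]], "turn": [0,0,0,0,0]}}

```text
time: 20.55
eef_pos: [0.4517, -0.0074, 0.2315]
tool_rot: [-0.02, 0.995, 0.051, -0.088]
force: [0.0, -0.1, -0.6]
finger_gap: 0.0623
```

```bash
python3 -c "
from h import *
to(.52,.0,.26,.128)"
```

```text
t20.55 pos [ 0.4517 -0.0074  0.2315] yaw 0.107 tilt [-0.177  0.031 -0.984] F [ 0.  -0.1 -0.6] gap 0.0623 -> off cm [ 6.27 -0.21 -3.99] turn -0.021
```

{"api": "carry_out", "payload": {"claw": [84,84,84,84,84], "offset": [[4,0,0],[0,0,0],[0,0,0],[0,0,0],[0,0,0]], "turn": [0,0,0,0,0]}}

```text
time: 21.05
eef_pos: [0.4929, -0.0031, 0.224]
tool_rot: [-0.02, 0.995, 0.051, -0.088]
force: [-0.5, -0.3, -0.2]
finger_gap: 0.0623
```

```bash
python3 -c "
from h import *
to(.52,.0,.26,.128)"
```

```text
t21.05 pos [ 0.4929 -0.0031  0.224 ] yaw 0.107 tilt [-0.177  0.031 -0.984] F [-0.5 -0.3 -0.2] gap 0.0623 -> off cm [ 2.07 -0.22 -4.01] turn -0.021
```

{"api": "carry_out", "payload": {"claw": [84,84,84,84,84,84,84,84], "offset": [[-4,0,0],[4,0,0],[-4,0,0],[4,0,0],[-4,0,0],[0,0,0],[0,0,0],[0,0,0]], "turn": [0,0,0,0,0,0,0,0]}}

```text
time: 21.85
eef_pos: [0.4408, -0.0065, 0.2135]
tool_rot: [-0.025, 0.992, 0.051, -0.113]
force: [-0.4, 0.8, -0.1]
finger_gap: 0.0622
```

```bash
python3 -c "
from h import *
to(.52,.0,.26,.128)"
```

```text
t21.85 pos [ 0.4408 -0.0065  0.2135] yaw 0.109 tilt [-0.227  0.037 -0.973] F [-0.4  0.8 -0.1] gap 0.0622 -> off cm [ 6.71 -0.18 -6.3 ] turn -0.019
```

{"api": "carry_out", "payload": {"claw": [84,84,84,84,84,84,84,84], "offset": [[0,0,4],[0,0,-4],[0,0,4],[0,0,-4],[0,0,4],[0,0,-4],[0,0,0],[0,0,0]], "turn": [0,0,0,0,0,0,0,0]}}

```text
time: 22.65
eef_pos: [0.4319, -0.005, 0.2126]
tool_rot: [-0.025, 0.992, 0.051, -0.117]
force: [1.0, -0.2, -0.3]
finger_gap: 0.0625
```

```bash
python3 -c "
from h import *
to(.52,.0,.26,.128)"
```

```text
t22.65 pos [ 0.4319 -0.005   0.2126] yaw 0.110 tilt [-0.235  0.038 -0.971] F [ 1.  -0.2 -0.3] gap 0.0625 -> off cm [ 7.49  0.04 -6.66] turn -0.018
```

Fast moves, and reversals above all, tilt the tool (now 0.24 rad). Pushing a fingertip against something fixed also tilts it, in the opposite sense to the push. From here I'll use slow, smooth moves, and undo the tilt by pushing lightly against the fixed near and -y walls of the kit well.

```bash
python3 -c "
from h import *
to(.3574,-.2695,.2,-.661)"
```

```text
t22.65 pos [ 0.4319 -0.005   0.2126] yaw 0.110 tilt [-0.235  0.038 -0.971] F [ 1.  -0.2 -0.3] gap 0.0625 -> off cm [-9.73 25.65  1.96] turn 0.771
```

{"api": "carry_out", "payload": {"claw": [255,255,255,255,255,255,255,255,255,255,255,255], "offset": [[-0.3,0.7,0],[-0.5,1.2,0.1],[-0.6,1.6,0.1],[-0.7,1.8,0.1],[-0.7,1.8,0.1],[-0.7,1.8,0.1],[-0.7,1.8,0.1],[-0.7,1.8,0.1],[-0.7,1.8,0.1],[-0.6,1.6,0.1],[-0.4,1.2,0.1],[-0.3,0.7,0]], "turn": [0,0,0,0,0,0,0,0,0,0,0,0]}}

```text
time: 23.85
eef_pos: [0.378, -0.2051, 0.2115]
tool_rot: [-0.022, 0.992, 0.05, -0.11]
force: [-0.4, 0.4, -0.0]
finger_gap: 0.0006
```

{"api": "carry_out", "payload": {"claw": [255,255,255,255,255,255,255,255,255,255,255,255], "offset": [[-0.3,0.7,0],[-0.4,1.2,0.1],[-0.5,1.5,0.1],[-0.5,1.4,0.1],[-0.4,1,0.1],[-0.2,0.4,0],[0,0,0],[0,0,0],[0,0,0],[0,0,0],[0,0,0],[0,0,0]], "turn": [0,0,0,0,0,0,0.08,0.11,0.11,0.11,0.11,0.08]}}

```text
time: 25.05
eef_pos: [0.3589, -0.2745, 0.209]
tool_rot: [0.012, 0.96, -0.256, -0.112]
force: [-0.2, 0.3, -0.1]
finger_gap: 0.0005
```

```bash
python3 -c "
from h import *
to(.3574,-.2695,.2,-.661)"
```

```text
t25.05 pos [ 0.3589 -0.2745  0.209 ] yaw -0.530 tilt [-0.221  0.034 -0.975] F [-0.2  0.3 -0.1] gap 0.0005 -> off cm [-0.19 -0.43  0.93] turn 0.131
```

```bash
python3 -c "
from h import *
to(.3574,-.2695,.055,-.661)"
```

```text
t25.05 pos [ 0.3589 -0.2745  0.209 ] yaw -0.530 tilt [-0.221  0.034 -0.975] F [-0.2  0.3 -0.1] gap 0.0005 -> off cm [ 2.84 -1.6  15.06] turn 0.131
```

{"api": "carry_out", "payload": {"claw": [255,255,255,255,255,255,255,255,255,255,255,255], "offset": [[0.1,0,0.5],[0.2,-0.1,1],[0.2,-0.1,1.5],[0.3,-0.2,1.7],[0.3,-0.2,1.7],[0.3,-0.2,1.7],[0.4,-0.2,1.7],[0.4,-0.2,1.5],[0.3,-0.2,1.3],[0.2,-0.1,1.1],[0.1,-0.1,0.8],[0,0,0.3]], "turn": [0,0,0,0,0,0,0.03,0.03,0.03,0.03,0.01,0]}}

```text
time: 26.25
eef_pos: [0.3554, -0.2673, 0.0445]
tool_rot: [0.017, 0.945, -0.308, -0.113]
force: [-0.3, -0.2, 0.4]
finger_gap: 0.0009
```

```bash
python3 -c "
from h import *
to(.3574,-.2695,.055,-.661);cam('side','s9.png')"
```

```text
t26.25 pos [ 0.3554 -0.2673  0.0445] yaw -0.641 tilt [-0.224  0.037 -0.974] F [-0.3 -0.2  0.4] gap 0.0009 -> off cm [ 0.07  0.17 -1.07] turn 0.020
```

View pics/s9.png

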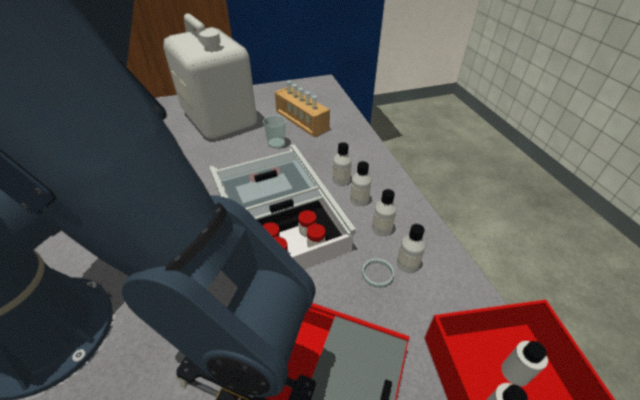

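{"api": "carry_out", "payload": {"claw": [255,255,255,255,255,255], "offset": [[-0.4,0,0.1],[-0.5,0,0.1],[-0.3,0,0],[-0.3,0,0],[-0.3,0,0],[-0.3,0,0]], "turn": [0,0,0,0,0,0]}}

```text
time: 26.9
eef_pos: [0.3424, -0.2581, 0.0488]
tool_rot: [0.02, 0.946, -0.307, -0.105]
force: [10.1, -7.0, -7.0]
finger_gap: 0.0006
```

```bash
python3 -c "
from h import *
to(.3574,-.2695,.045,-.661)"
```

```text
t26.90 pos [ 0.3424 -0.2581  0.0488] yaw -0.637 tilt [-0.21   0.027 -0.977] F [10.1 -7.  -7. ] gap 0.0006 -> off cm [1.92 0.02 0.02] turn 0.024
```

{"api": "carry_out", "payload": {"claw": [255,255,255,255,255,255], "offset": [[-0.6,0,0.1],[-0.6,0,0.1],[-0.6,0,0.1],[-0.6,0,0.1],[-0.6,0,0.1],[-0.6,0,0.1]], "turn": [0,0,0,0,0,0]}}

```text
time: 27.5
eef_pos: [0.342, -0.2587, 0.054]
tool_rot: [0.033, 0.949, -0.308, -0.06]
force: [18.2, -13.0, -14.4]
finger_gap: 0.0001
```

```bash
python3 -c "
from h import *
to(.3574,-.2695,.045,-.661)"
```

```text
t27.50 pos [ 0.342  -0.2587  0.054 ] yaw -0.633 tilt [-0.134 -0.027 -0.991] F [ 18.2 -13.  -14.4] gap 0.0001 -> off cm [ 1.96 -0.12  0.71] turn 0.028
```

{"api": "carry_out", "payload": {"claw": [255,255,255,255,255,255], "offset": [[-0.6,0,0.4],[-0.6,0,0.4],[-0.6,0,0.4],[-0.6,0,0.4],[-0.6,0,0.3],[-0.3,0,0.1]], "turn": [0,0,0,0,0,0]}}

```text
time: 28.1
eef_pos: [0.3408, -0.2616, 0.0496]
tool_rot: [0.048, 0.95, -0.309, -0.019]
force: [3.3, -1.7, -3.4]
finger_gap: 0.0004
```

```bash
python3 -c "
from h import *
to(.3574,-.2695,.045,-.661)
z=R(r.read_state()['tool_rot'])[:2,2];print(z@[.7893,-.614],z@[.614,.7893])"
```

```text
t28.10 pos [ 0.3408 -0.2616  0.0496] yaw -0.628 tilt [-0.065 -0.079 -0.995] F [ 3.3 -1.7 -3.4] gap 0.0004 -> off cm [ 1.81 -0.38  0.41] turn 0.033
-0.0030198137219977733 -0.10203305673238738
```

{"api": "carry_out", "payload": {"claw": [255,255,255,255,255,255,255,255,255,255], "offset": [[0.4,0,0.2],[0.5,0.4,0.1],[0.2,0.6,0],[0,0.6,0],[0,0.4,0],[0,0.4,0],[0,0.4,0.1],[0,0.5,0.2],[0,0.5,0.2],[0,0.5,0.2]], "turn": [0.03,0,0,0,0,0,0,0,0,0]}}

```text
time: 29.1
eef_pos: [0.3404, -0.2829, 0.0495]
tool_rot: [0.028, 0.942, -0.333, -0.004]
force: [36.1, 60.2, 45.7]
finger_gap: 0.0007
```

```bash
cat >> h.py <<'E'
def bt():
    z=R(r.read_state()['tool_rot'])[:2,2];print('tilt box x,y',z@[.7893,-.614],z@[.614,.7893])
E
python3 -c "
from h import *
to(.3574,-.2695,.045,-.661);bt()"
```

```text
t29.10 pos [ 0.3404 -0.2829  0.0495] yaw -0.679 tilt [-0.026 -0.05  -0.998] F [36.1 60.2 45.7] gap 0.0007 -> off cm [ 0.48 -2.13  0.33] turn -0.018
tilt box x,y 0.010095628559212845 -0.05588248966884652
```

{"api": "carry_out", "payload": {"claw": [255,255,255,255], "offset": [[0,0.3,0],[0,0.3,0],[0,0.3,0],[0,0.2,0]], "turn": [0,0,0,0]}}

```text
time: 29.5
eef_pos: [0.3405, -0.2823, 0.0499]
tool_rot: [0.02, 0.942, -0.335, 0.001]
force: [18.0, 17.7, -0.6]
finger_gap: 0.0007
```

```bash
python3 -c "
from h import *
to(.3574,-.2695,.045,-.661);bt()"
```

```text
t29.50 pos [ 0.3405 -0.2823  0.0499] yaw -0.683 tilt [-0.012 -0.038 -0.999] F [18.  17.7 -0.6] gap 0.0007 -> off cm [ 0.5  -2.08  0.42] turn -0.022
tilt box x,y 0.0141358497967002 -0.037389819367845176
```

{"api": "carry_out", "payload": {"claw": [255,255,255,255,255,255,255,255], "offset": [[0,0.4,0],[0,0.4,0],[0,0.4,0],[0,0.4,0],[0,0.3,0],[0,-0.3,0],[0,-0.6,0],[0,-0.5,0]], "turn": [0,0,0,0,0,0,0,0]}}

```text
time: 30.3
eef_pos: [0.3492, -0.271, 0.0501]
tool_rot: [0.005, 0.941, -0.339, 0.008]
force: [-0.2, 0.1, 0.1]
finger_gap: 0.0009
```

```bash
python3 -c "
from h import *
to(.3574,-.2695,.045,-.661);bt()"
```

```text
t30.30 pos [ 0.3492 -0.271   0.0501] yaw -0.692 tilt [ 0.01  -0.015 -1.   ] F [-0.2  0.1  0.1] gap 0.0009 -> off cm [ 0.53 -0.64  0.51] turn -0.031
tilt box x,y 0.017712975289645005 -0.005753263256958626
```

Tilt is now 0.019 rad. I'll rise and go to the jars slowly.

{"api": "carry_out", "payload": {"claw": [255,255,255,84,84,84,84,84,84], "offset": [[0,0,-0.8],[0,0,-1.5],[0,0,-2.2],[0,0,-2.5],[0,0,-2.5],[0,0,-2.5],[0,0,-2],[0,0,-1.2],[0,0,-0.5]], "turn": [0,0,0,0,0,0,0,0,0]}}

```text
time: 31.2
eef_pos: [0.3449, -0.2691, 0.2171]
tool_rot: [0.006, 0.941, -0.339, 0.007]
force: [-0.4, -0.7, -0.7]
finger_gap: 0.0439
```

```bash
python3 -c "
from h import *
to(.53,-.005,.23,.128)"
```

```text
t31.20 pos [ 0.3449 -0.2691  0.2171] yaw -0.692 tilt [ 0.008 -0.017 -1.   ] F [-0.4 -0.7 -0.7] gap 0.0439 -> off cm [ -2.58 -32.14  -1.57] turn -0.820
```

{"api": "carry_out", "payload": {"claw": [84,84,84,84,84,84,84,84,84,84,84,84], "offset": [[0,-0.8,0],[-0.1,-1.6,0],[-0.2,-2.4,-0.1],[-0.2,-3,-0.1],[-0.3,-3.2,-0.2],[-0.3,-3.2,-0.2],[-0.3,-3.2,-0.2],[-0.3,-3.2,-0.2],[-0.3,-3,-0.1],[-0.2,-2.4,-0.1],[-0.1,-1.6,0],[0,-0.8,0]], "turn": [0,0,0,0,0,0,0,0,0,0,0,0]}}

```text
time: 32.4
eef_pos: [0.5119, -0.0219, 0.2192]
tool_rot: [0.007, 0.94, -0.341, 0.001]
force: [0.3, -0.0, 1.0]
finger_gap: 0.0621
```

{"api": "carry_out", "payload": {"claw": [84,84,84,84,84,84,84,84,84,84], "offset": [[0,-0.4,0],[0,0,0],[0,0,0],[0,0,0],[0,0,0],[0,0,0],[0,0,0],[0,0,0],[0,0,0],[0,0,0]], "turn": [-0.07,-0.1,-0.11,-0.11,-0.11,-0.11,-0.1,-0.07,-0.02,0]}}

```text
time: 33.4
eef_pos: [0.511, -0.0182, 0.2127]
tool_rot: [0.006, 0.998, 0.067, -0.008]
force: [-0.8, -0.1, -0.7]
finger_gap: 0.0626
```

```bash
python3 -c "
from h import *
to(.53,-.005,.23,.128)
cam('wrist','w10.png')"
```

```text
t33.40 pos [ 0.511  -0.0182  0.2127] yaw 0.135 tilt [-0.015 -0.013 -1.   ] F [-0.8 -0.1 -0.7] gap 0.0626 -> off cm [ 2.03 -1.03 -1.77] turn 0.007
```

View pics/w10.png

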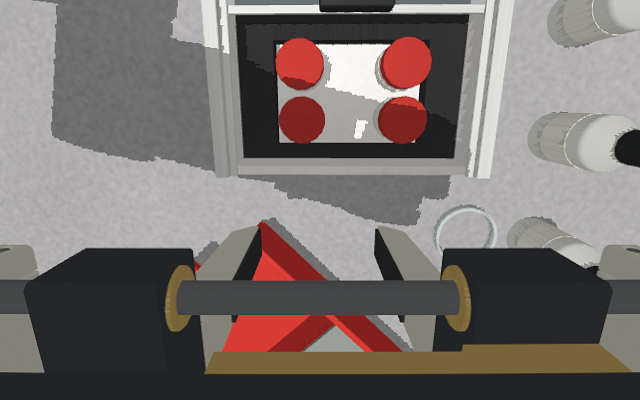

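```bash
cat >> h.py <<'E'
def jars(c,zt=.058):
    px=c['pixels'].astype(int); m=(px[:,:,0]>60)&(px[:,:,0]>2.2*px[:,:,1])
    m[240:]=0
    n,l,st,_=cv2.connectedComponentsWithStats(m.astype(np.uint8))
    out=[]
    for k in range(1,n):
        if st[k,4]<200: continue
        v,u=np.where(l==k)
        P=np.array([dep(c,a,b) for a,b in zip(u,v)])
        g=abs(P[:,2]-zt)<.006
        if g.sum()<150: continue
        (cx,cy),rad=cv2.minEnclosingCircle(P[g][:,:2].astype(np.float32))
        print('jar px',u.mean().round(),v.mean().round(),'ctr',round(cx,4),round(cy,4),'mean',P[g][:,:2].mean(0).round(4),'rad',round(rad,4),'z',np.median(P[g][:,2]).round(4))
E
python3 -c "
from h import *
c=cam('wrist');jars(c)"
```

```text
jar px 406.0 62.0 ctr 0.5722 0.1 mean [0.5716 0.1002] rad 0.0222 z 0.0582
jar px 299.0 63.0 ctr 0.4769 0.0864 mean [0.4771 0.0867] rad 0.022 z 0.0583
jar px 302.0 120.0 ctr 0.4851 0.038 mean [0.4852 0.0384] rad 0.0216 z 0.0582
jar px 402.0 119.0 ctr 0.5792 0.0512 mean [0.5785 0.0511] rad 0.0221 z 0.0584
```

All four lids fit a radius of 22 mm at a height of 58 mm, as given. First jar: (0.5788, 0.0512).

```bash
python3 -c "
from h import *
to(.5788,.0512,.12,.128)"
```

```text
t33.50 pos [ 0.5111 -0.0182  0.2129] yaw 0.134 tilt [-0.015 -0.013 -1.   ] F [0.5 0.7 0.2] gap 0.0621 -> off cm [ 7.79 -6.07  9.09] turn 0.006
```

{"api": "carry_out", "payload": {"claw": [84,84,84,84,84,84,84,84,84,84], "offset": [[0.5,-0.4,0.5],[0.9,-0.7,1],[1.2,-0.9,1.4],[1.3,-1,1.5],[1.2,-0.9,1.5],[1.1,-0.9,1.3],[0.8,-0.7,1],[0.5,-0.4,0.5],[0.1,-0.1,0.1],[0,0,0]], "turn": [0,0,0,0,0,0,0,0,0,0]}}

```text
time: 34.5
eef_pos: [0.5819, 0.0569, 0.1136]
tool_rot: [0.006, 0.998, 0.065, -0.009]
force: [-0.2, 0.0, 1.0]
finger_gap: 0.0625
```

```bash
python3 -c "
from h import *
to(.5788,.0512,.045,.128)"
```

```text
t34.50 pos [0.5819 0.0569 0.1136] yaw 0.129 tilt [-0.017 -0.014 -1.   ] F [-0.2  0.   1. ] gap 0.0625 -> off cm [-0.25  0.45  6.87] turn 0.001
```

{"api": "carry_out", "payload": {"claw": [98,98,98,98,98,98,98,98], "offset": [[-0.2,0.4,0.5],[0,0,1],[0,0,1.4],[0,0,1.5],[0,0,1],[0,0,0.6],[0,0,0.3],[0,0,0]], "turn": [0,0,0,0,0,0,0,0]}}

```text
time: 35.3
eef_pos: [0.5786, 0.0497, 0.0464]
tool_rot: [0.006, 0.998, 0.063, -0.008]
force: [0.2, 0.4, -0.4]
finger_gap: 0.0573
```

```bash
python3 -c "
from h import *
to(.5788,.0512,.045,.128)"
```

```text
t35.30 pos [0.5786 0.0497 0.0464] yaw 0.127 tilt [-0.016 -0.014 -1.   ] F [ 0.2  0.4 -0.4] gap 0.0573 -> off cm [ 0.04 -0.15  0.14] turn -0.001
```

{"api": "carry_out", "payload": {"claw": [255,255,255,255,255,255,255,255], "offset": [[0,-0.1,0.1],[0,0,0],[0,0,0],[0,0,0],[0,0,0],[0,0,-0.5],[0,0,-1],[0,0,-1.5]], "turn": [0,0,0,0,0,0,0,0], "squeeze": 20}}

```text
time: 36.1
eef_pos: [0.5787, 0.0513, 0.0772]
tool_rot: [0.006, 0.998, 0.064, -0.009]
force: [-0.6, 0.8, -0.5]
finger_gap: 0.0434
```

{"api": "carry_out", "payload": {"claw": [255,255,255,255,255,255,255], "offset": [[0,0,-1.8],[0,0,-2],[0,0,-2],[0,0,-2],[0,0,-1.5],[0,0,-1],[0,0,-0.5]], "turn": [0,0,0,0,0,0,0]}}

```text
time: 36.8
eef_pos: [0.5815, 0.053, 0.1999]
tool_rot: [0.006, 0.998, 0.064, -0.004]
force: [-1.2, 0.8, -1.2]
finger_gap: 0.0437
```

```bash
python3 -c "
from h import *
to(.4799,-.1609,.14,-.661);cam('side','s11.png')"
```

```text
t36.80 pos [0.5815 0.053  0.1999] yaw 0.127 tilt [-0.008 -0.013 -1.   ] F [-1.2  0.8 -1.2] gap 0.0437 -> off cm [-12.74  19.85   6.35] turn 0.788
```

View pics/s11.png

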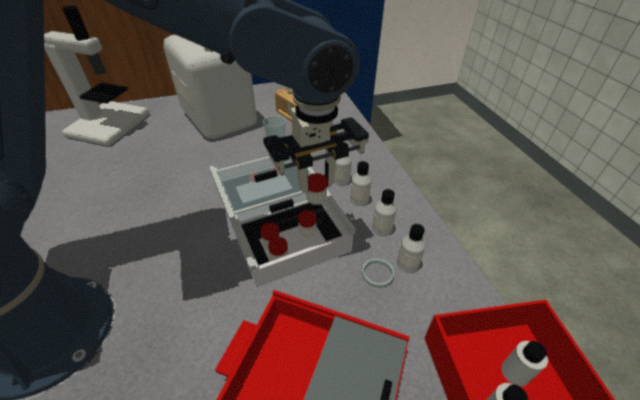

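The jar is held at (316,183) in the side view. I'll carry it to the first slot.

{"api": "carry_out", "payload": {"claw": [255,255,255,255,255,255,255,255,255,255,255,255], "offset": [[-0.4,0.6,0],[-0.8,1.2,0],[-1.1,1.7,0],[-1.3,2,0],[-1.3,2.1,0],[-1.4,2.2,0],[-1.4,2.2,0],[-1.3,2.1,0],[-1.2,1.9,0],[-1,1.5,0],[-0.6,0.9,0],[-0.3,0.4,0]], "turn": [0,0,0,0,0,0,0,0,0,0,0,0]}}

```text
time: 38.05
eef_pos: [0.4714, -0.1628, 0.1965]
tool_rot: [0.005, 0.998, 0.063, -0.011]
force: [0.7, -0.4, -0.8]
finger_gap: 0.0437
```

{"api": "carry_out", "payload": {"claw": [255,255,255,255,255,255,255,255,255,255], "offset": [[0,0,0],[0,0,0],[0,0,0],[0,0,0],[0,0,0],[0,0,0],[0,0,0],[0,0,0],[0,0,0],[0,0,0]], "turn": [0.06,0.1,0.11,0.11,0.11,0.11,0.1,0.06,0.02,0]}}

```text
time: 39.05
eef_pos: [0.4692, -0.1611, 0.1937]
tool_rot: [0.008, 0.942, -0.335, -0.011]
force: [0.5, -0.6, -1.2]
finger_gap: 0.0438
```

```bash
python3 -c "
from h import *
to(.4799,-.1609,.08,-.661);bt()"
```

```text
t39.05 pos [ 0.4692 -0.1611  0.1937] yaw -0.684 tilt [-0.027 -0.008 -1.   ] F [ 0.5 -0.6 -1.2] gap 0.0438 -> off cm [ 1.   -0.95 11.34] turn -0.023
tilt box x,y -0.016163911228949515 -0.022864022849536602
```

{"api": "carry_out", "payload": {"claw": [255,255,255,255,255,255,255,255,255,255], "offset": [[0.2,-0.2,0.5],[0.4,-0.4,1],[0.3,-0.3,1.5],[0.1,0,1.8],[0,0,1.8],[0,0,1.6],[0,0,1.2],[0,0,0.8],[0,0,0.4],[0,0,0]], "turn": [-0.02,0,0,0,0,0,0,0,0,0]}}

```text
time: 40.05
eef_pos: [0.4819, -0.1601, 0.0781]
tool_rot: [0.008, 0.947, -0.32, -0.012]
force: [0.3, 0.1, -0.6]
finger_gap: 0.0439
```

```bash
python3 -c "
from h import *
to(.4799,-.1609,.046,-.661);bt()"
```

```text
t40.05 pos [ 0.4819 -0.1601  0.0781] yaw -0.653 tilt [-0.028 -0.007 -1.   ] F [ 0.3  0.1 -0.6] gap 0.0439 -> off cm [-0.05  0.11  3.21] turn 0.008
tilt box x,y -0.017385406974754058 -0.022948908676563327
```

{"api": "carry_out", "payload": {"claw": [255,255,255,255,255,255], "offset": [[0,0,0.5],[0,0,0.9],[0,0,0.9],[0,0,0.5],[0,0,0.3],[0,0,0]], "turn": [0,0,0,0,0,0]}}

```text
time: 40.65
eef_pos: [0.4818, -0.1607, 0.0455]
tool_rot: [0.008, 0.947, -0.32, -0.011]
force: [-0.0, -0.4, -1.0]
finger_gap: 0.0435
```

```bash
python3 -c "
from h import *
to(.4799,-.1609,.0445,-.661);bt()"
```

```text
t40.65 pos [ 0.4818 -0.1607  0.0455] yaw -0.653 tilt [-0.026 -0.008 -1.   ] F [-0.  -0.4 -1. ] gap 0.0435 -> off cm [-0.14  0.13  0.1 ] turn 0.008
tilt box x,y -0.015081805785651511 -0.022317402014321593
```

{"api": "carry_out", "payload": {"claw": [255,255,220,98,84,84,84,84,84,84,84,84], "offset": [[0,0,0.1],[0,0,0],[0,0,0],[0,0,0],[0,0,0],[0,0,0],[0,0,-0.6],[0,0,-1.2],[0,0,-2],[0,0,-2.5],[0,0,-2.5],[0,0,-2]], "turn": [0,0,0,0,0,0,0,0,0,0,0,0]}}

```text
time: 41.85
eef_pos: [0.4841, -0.1596, 0.1594]
tool_rot: [0.008, 0.947, -0.32, -0.011]
force: [0.0, 0.7, 0.5]
finger_gap: 0.0625
```

{"api": "carry_out", "payload": {"claw": [84,84,84], "offset": [[0,0,-1.5],[0,0,-0.8],[0,0,0]], "turn": [0,0,0]}}

```text
time: 42.15
eef_pos: [0.4859, -0.1598, 0.1886]
tool_rot: [0.008, 0.947, -0.32, -0.008]
force: [0.0, -0.3, -0.7]
finger_gap: 0.0623
```

```bash
python3 -c "
from h import *
to(.4769-.02,.0864,.18,.128);bt();cam('side','s12.png')"
```

```text
t42.15 pos [ 0.4859 -0.1598  0.1886] yaw -0.652 tilt [-0.02  -0.011 -1.   ] F [ 0.  -0.3 -0.7] gap 0.0623 -> off cm [-17.24 -17.82   0.65] turn -0.780
tilt box x,y -0.009216575970854752 -0.02090785658940363
```

View pics/s12.png

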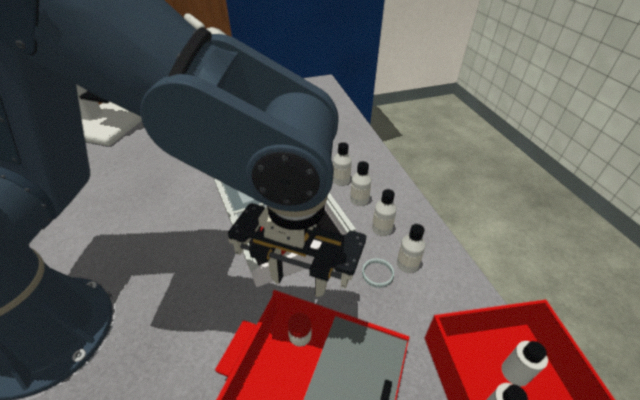

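Jar 1 stands in the well at (300,330). I'll go back for the next jar.

```bash
python3 -c "
from h import *
to(.54,.01,.2,.128)"
```

```text
t42.20 pos [ 0.4857 -0.1597  0.1879] yaw -0.652 tilt [-0.021 -0.011 -1.   ] F [-0.3  0.  -0.3] gap 0.0626 -> off cm [ -6.   -16.75  -1.5 ] turn -0.780
```

{"api": "carry_out", "payload": {"claw": [84,84,84,84,84,84,84,84,84,84], "offset": [[-0.2,-0.6,0],[-0.4,-1.2,-0.2],[-0.6,-1.7,-0.2],[-0.8,-2.1,-0.2],[-0.8,-2.3,-0.2],[-0.8,-2.3,-0.2],[-0.8,-2.1,-0.2],[-0.6,-1.7,-0.2],[-0.4,-1.2,0],[-0.2,-0.6,0]], "turn": [0,0,0,0,0,0,0,0,0,0]}}

```text
time: 43.2
eef_pos: [0.5372, 0.0136, 0.1934]
tool_rot: [0.009, 0.947, -0.32, -0.014]
force: [-0.9, -1.3, 0.2]
finger_gap: 0.0621
```

{"api": "carry_out", "payload": {"claw": [84,84,84,84,84,84,84,84,84,84], "offset": [[0,0,0],[0,0,0],[0,0,0],[0,0,0],[0,0,0],[0,0,0],[0,0,0],[0,0,0],[0,0,0],[0,0,0]], "turn": [-0.06,-0.1,-0.11,-0.11,-0.11,-0.11,-0.1,-0.06,0,0]}}

```text
time: 44.2
eef_pos: [0.5356, 0.0143, 0.1895]
tool_rot: [0.002, 0.997, 0.068, -0.02]
force: [0.8, 0.4, -0.8]
finger_gap: 0.0627
```

```bash
python3 -c "
from h import *
c=cam('wrist');jars(c)
to(.572,.1002,.11,.128)"
```

```text
jar px 269.0 97.0 ctr 0.477 0.0865 mean [0.4774 0.0871] rad 0.0219 z 0.0584
jar px 381.0 96.0 ctr 0.5721 0.1 mean [0.5718 0.1005] rad 0.022 z 0.0583
jar px 273.0 155.0 ctr 0.4851 0.0386 mean [0.4856 0.039 ] rad 0.0219 z 0.0583
t44.25 pos [0.5356 0.0143 0.1895] yaw 0.136 tilt [-0.04  -0.007 -0.999] F [-0.2 -1.2 -0.4] gap 0.0624 -> off cm [ 5.1  -8.03  7.73] turn 0.008
```

{"api": "carry_out", "payload": {"claw": [98,98,98,98,98,98,98,98,98,98], "offset": [[0.3,-0.5,0.5],[0.6,-1,1],[0.7,-1.2,1.2],[0.8,-1.3,1.3],[0.8,-1.2,1.2],[0.7,-1.1,1],[0.6,-0.8,0.8],[0.3,-0.4,0.3],[0,0,0],[0,0,0]], "turn": [0,0,0,0,0,0,0,0,0,0]}}

```text
time: 45.25
eef_pos: [0.5719, 0.1033, 0.1052]
tool_rot: [0.002, 0.998, 0.067, -0.022]
force: [0.3, 0.2, -0.3]
finger_gap: 0.0574
```

```bash
python3 -c "
from h import *
to(.572,.1002,.045,.128)"
```

```text
t45.25 pos [0.5719 0.1033 0.1052] yaw 0.134 tilt [-0.043 -0.008 -0.999] F [ 0.3  0.2 -0.3] gap 0.0574 -> off cm [0.23 0.3  6.02] turn 0.006
```

{"api": "carry_out", "payload": {"claw": [98,98,98,98,98,98,98,98], "offset": [[0.1,0.2,0.5],[0.1,0.1,1],[0,0,1.3],[0,0,1.2],[0,0,0.9],[0,0,0.5],[0,0,0.2],[0,0,0]], "turn": [0,0,0,0,0,0,0,0]}}

```text
time: 46.05
eef_pos: [0.5716, 0.0983, 0.0445]
tool_rot: [0.002, 0.998, 0.066, -0.022]
force: [-0.1, -0.3, 0.4]
finger_gap: 0.0574
```

```bash
python3 -c "
from h import *
to(.572,.1002,.0455,.128)"
```

```text
t46.05 pos [0.5716 0.0983 0.0445] yaw 0.131 tilt [-0.043 -0.008 -0.999] F [-0.1 -0.3  0.4] gap 0.0574 -> off cm [ 0.06 -0.18 -0.1 ] turn 0.003
```

{"api": "carry_out", "payload": {"claw": [255,255,255,255,255,255,255,255,255,255], "offset": [[0,-0.2,-0.1],[0,0,0],[0,0,0],[0,0,0],[0,0,0],[0,0,-0.5],[0,0,-1],[0,0,-1.5],[0,0,-2],[0,0,-2]], "turn": [0,0,0,0,0,0,0,0,0,0]}}

```text
time: 47.05
eef_pos: [0.5739, 0.1011, 0.1193]
tool_rot: [0.003, 0.998, 0.066, -0.023]
force: [0.2, -0.1, 0.1]
finger_gap: 0.0438
```

{"api": "carry_out", "payload": {"claw": [255,255,255,255,255], "offset": [[0,0,-2],[0,0,-2],[0,0,-1.5],[0,0,-1],[0,0,-0.4]], "turn": [0,0,0,0,0]}}

```text
time: 47.55
eef_pos: [0.578, 0.1017, 0.1975]
tool_rot: [0.002, 0.998, 0.066, -0.019]
force: [0.5, 0.3, -0.0]
finger_gap: 0.0439
```

```bash
python3 -c "
from h import *
to(.4468,-.2035,.17,-.661)"
```

```text
t47.55 pos [0.578  0.1017 0.1975] yaw 0.131 tilt [-0.038 -0.007 -0.999] F [ 0.5  0.3 -0. ] gap 0.0439 -> off cm [-16.89  28.53   3.48] turn 0.792
```

{"api": "carry_out", "payload": {"claw": [255,255,255,255,255,255,255,255,255,255,255,255], "offset": [[-0.4,0.7,0],[-0.8,1.3,0],[-1.2,2,0],[-1.5,2.6,0],[-1.8,3,0],[-1.9,3.2,0],[-1.9,3.2,0],[-1.9,3.2,0],[-1.7,2.9,0],[-1.4,2.4,0],[-1,1.6,0],[-0.5,0.8,0]], "turn": [0,0,0,0,0,0,0,0,0,0,0,0]}}

```text
time: 48.75
eef_pos: [0.4383, -0.2026, 0.1975]
tool_rot: [0.001, 0.998, 0.065, -0.026]
force: [0.2, 0.5, -0.3]
finger_gap: 0.0439
```

{"api": "carry_out", "payload": {"claw": [255,255,255,255,255,255,255,255,255,255], "offset": [[0,0,0],[0,0,0],[0,0,0],[0,0,0],[0,0,0],[0,0,0],[0,0,0],[0,0,0],[0,0,0],[0,0,0]], "turn": [0.06,0.1,0.11,0.11,0.11,0.11,0.1,0.06,0,0]}}

```text
time: 49.75
eef_pos: [0.4313, -0.2027, 0.1926]
tool_rot: [0.01, 0.945, -0.324, -0.029]
force: [-0.0, -0.2, 0.1]
finger_gap: 0.044
```

```bash
python3 -c "
from h import *
to(.4468,-.2035,.08,-.661);bt()"
```

```text
t49.75 pos [ 0.4313 -0.2027  0.1926] yaw -0.662 tilt [-0.061  0.001 -0.998] F [-0.  -0.2  0.1] gap 0.0440 -> off cm [ 1.82 -1.3  11.15] turn -0.001
tilt box x,y -0.04873068804967173 -0.03708764797621563
```

{"api": "carry_out", "payload": {"claw": [255,255,255,255,255,255,255,255,255,255], "offset": [[0.3,-0.2,0.5],[0.5,-0.4,1],[0.5,-0.4,1.5],[0.3,-0.2,1.7],[0.1,0,1.7],[0,0,1.5],[0,0,1.3],[0,0,0.8],[0,0,0.4],[0,0,0]], "turn": [0,0,0,0,0,0,0,0,0,0]}}

```text
time: 50.75
eef_pos: [0.4477, -0.2026, 0.0772]
tool_rot: [0.009, 0.947, -0.32, -0.03]
force: [-0.8, -0.4, -0.8]
finger_gap: 0.044
```

```bash
python3 -c "
from h import *
to(.4468,-.2035,.046,-.661);bt()"
```

```text
t50.75 pos [ 0.4477 -0.2026  0.0772] yaw -0.653 tilt [-0.063  0.002 -0.998] F [-0.8 -0.4 -0.8] gap 0.0440 -> off cm [0.15 0.02 3.12] turn 0.008
tilt box x,y -0.05136136282572464 -0.037197202664494465
```

{"api": "carry_out", "payload": {"claw": [255,255,255,255,255,255], "offset": [[0,0,0.5],[0,0,0.9],[0,0,0.9],[0,0,0.5],[0,0,0.3],[0,0,0]], "turn": [0,0,0,0,0,0]}}

```text
time: 51.35
eef_pos: [0.4467, -0.2034, 0.0451]
tool_rot: [0.01, 0.947, -0.32, -0.029]
force: [-2.1, -0.6, 2.8]
finger_gap: 0.0439
```

```bash
python3 -c "
from h import *
to(.4468,-.2035,.045,-.661);bt()"
```

```text
t51.35 pos [ 0.4467 -0.2034  0.0451] yaw -0.652 tilt [-0.061  0.    -0.998] F [-2.1 -0.6  2.8] gap 0.0439 -> off cm [0.01 0.   0.01] turn 0.009
tilt box x,y -0.04787982314697468 -0.03722478066496488
```

Contact felt. I'll release, rise a little, then check.

{"api": "carry_out", "payload": {"claw": [220,98,84,84,84,84,84,84,84,84,84,84], "offset": [[0,0,0],[0,0,0],[0,0,0],[0,0,0],[0,0,0],[0,0,-0.6],[0,0,-1.2],[0,0,-2],[0,0,-2],[0,0,-2],[0,0,-1.5],[0,0,-0.8]], "turn": [0,0,0,0,0,0,0,0,0,0,0,0]}}

```text
time: 52.55
eef_pos: [0.4532, -0.2033, 0.1539]
tool_rot: [0.01, 0.947, -0.32, -0.028]
force: [-0.8, 0.2, -0.0]
finger_gap: 0.0627
```

```bash
python3 -c "
from h import *
to(.50,-.005,.2,.128);bt();cam('side','s13.png')"
```

```text
t52.55 pos [ 0.4532 -0.2033  0.1539] yaw -0.652 tilt [-0.059 -0.    -0.998] F [-0.8  0.2 -0. ] gap 0.0627 -> off cm [ -8.53 -18.43  -4.89] turn -0.780
tilt box x,y -0.04680586059583498 -0.0367183878832318
```

View pics/s13.png

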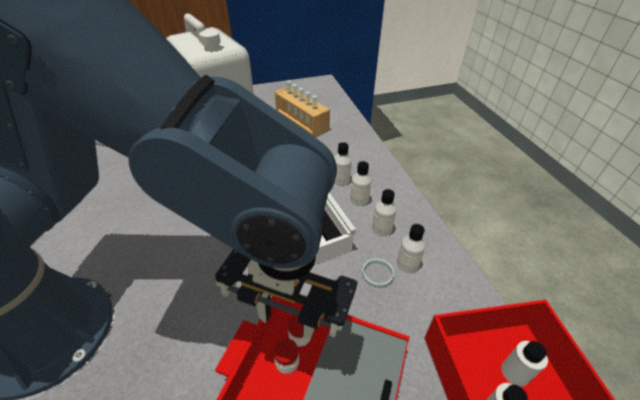

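Both jars stand at (297,325) and (287,357). I'll straighten the tool again against the well's near wall before the next trip.

```bash
python3 -c "
from h import *
to(.3635,-.2617,.15,-.661)"
```

```text
t52.60 pos [ 0.4537 -0.2035  0.1547] yaw -0.652 tilt [-0.058 -0.001 -0.998] F [ 1.3 -0.8  1.8] gap 0.0625 -> off cm [-3.61 10.07  1.  ] turn 0.009
```

{"api": "carry_out", "payload": {"claw": [255,255,255,255,255,255,255,255], "offset": [[-0.3,0.7,0],[-0.5,1.3,0.1],[-0.6,1.8,0.1],[-0.6,1.9,0.1],[-0.6,1.7,0.1],[-0.5,1.2,0.1],[-0.2,0.7,0],[0,0,0]], "turn": [0,0,0,0,0,0,0,0]}}

```text
time: 53.4
eef_pos: [0.3612, -0.2598, 0.151]
tool_rot: [0.009, 0.947, -0.32, -0.031]
force: [0.5, -0.3, 0.6]
finger_gap: 0.0031
```

{"api": "carry_out", "payload": {"claw": [255,255,255,255,255,255,255,255], "offset": [[0,0,0.5],[0,0,1.2],[0,0,1.8],[0,0,2],[0,0,1.8],[0,0,1.5],[0,0,0.9],[0,0,0.3]], "turn": [0,0,0,0,0,0,0,0]}}

```text
time: 54.2
eef_pos: [0.3577, -0.2579, 0.0458]
tool_rot: [0.009, 0.948, -0.318, -0.03]
force: [-0.6, 0.2, 0.7]
finger_gap: 0.0006
```

```bash
python3 -c "
from h import *
to(.3635,-.2617,.046,-.661);bt()"
```

```text
t54.20 pos [ 0.3577 -0.2579  0.0458] yaw -0.649 tilt [-0.062  0.002 -0.998] F [-0.6  0.2  0.7] gap 0.0006 -> off cm [ 0.69 -0.04 -0.06] turn 0.012
tilt box x,y -0.05054761761637411 -0.036460701692287545
```

{"api": "carry_out", "payload": {"claw": [255,255,255,255,255,255,255,255], "offset": [[-0.4,0,0],[-0.4,0,0],[-0.6,0,0.2],[-0.6,0,0.2],[-0.6,0,0.2],[-0.6,0,0.2],[-0.6,0,0.2],[-0.4,0,0.1]], "turn": [0,0,0,0,0,0,0,0]}}

```text
time: 55.0
eef_pos: [0.3492, -0.2512, 0.0474]
tool_rot: [0.022, 0.947, -0.32, 0.009]
force: [9.1, -5.8, -6.2]
finger_gap: 0.0007
```

```bash
python3 -c "
from h import *
to(.3635,-.2617,.046,-.661);bt()"
```

```text
t55.00 pos [ 0.3492 -0.2512  0.0474] yaw -0.651 tilt [ 0.004 -0.048 -0.999] F [ 9.1 -5.8 -6.2] gap 0.0007 -> off cm [ 1.77 -0.04  0.19] turn 0.010
tilt box x,y 0.03202873657662228 -0.03533530329479732
```

Tilt is now (0.004, -0.048). I'll come off the wall, rise and return to the jars.

{"api": "carry_out", "payload": {"claw": [255,255,255,255,84,84,84,84,84,84,84,84], "offset": [[0.4,0,0],[0.6,0,0],[0.4,0,-0.6],[0,0,-1.2],[0,0,-2],[0,0,-2.5],[0,0,-2.5],[0,0,-2.3],[0,0,-2],[0,0,-1.4],[0,0,-0.6],[0,0,0]], "turn": [0,0,0,0,0,0,0,0,0,0,0,0]}}

```text
time: 56.2
eef_pos: [0.3592, -0.2516, 0.2089]
tool_rot: [0.021, 0.947, -0.32, 0.008]
force: [1.2, -0.3, 0.5]
finger_gap: 0.0593
```

```bash
python3 -c "
from h import *
to(.50,-.015,.2,.128)"
```

```text
t56.20 pos [ 0.3592 -0.2516  0.2089] yaw -0.651 tilt [ 0.001 -0.046 -0.999] F [ 1.2 -0.3  0.5] gap 0.0593 -> off cm [ -3.16 -27.36  -0.17] turn -0.779
```

{"api": "carry_out", "payload": {"claw": [84,84,84,84,84,84,84,84,84,84,84,84], "offset": [[-0.1,-0.7,0],[-0.2,-1.4,0],[-0.2,-2,0],[-0.3,-2.5,0],[-0.3,-2.8,0],[-0.4,-3,0],[-0.4,-3,0],[-0.4,-3,0],[-0.3,-2.8,0],[-0.3,-2.2,0],[-0.2,-1.4,0],[-0.1,-0.7,0]], "turn": [0,0,0,0,0,0,0,0,0,0,0,0]}}

```text
time: 57.4
eef_pos: [0.4892, -0.0153, 0.1877]
tool_rot: [0.021, 0.947, -0.321, -0.002]
force: [-0.5, 0.2, -0.5]
finger_gap: 0.0626
```

{"api": "carry_out", "payload": {"claw": [98,98,98,98,98,98,98,98,98,98], "offset": [[0,0,0],[0,0,0],[0,0,0],[0,0,0],[0,0,0],[0,0,0],[0,0,0],[0,0,0],[0,0,0],[0,0,0]], "turn": [-0.06,-0.1,-0.11,-0.11,-0.11,-0.11,-0.1,-0.06,0,0]}}

```text
time: 58.4
eef_pos: [0.4849, -0.0141, 0.1808]
tool_rot: [0.018, 0.997, 0.068, -0.016]
force: [0.1, -1.0, -0.0]
finger_gap: 0.0576
```

```bash
python3 -c "
from h import *
c=cam('wrist','w14.png');jars(c)
to(.4853,.0388,.11,.128)"
```

```text
jar px 331.0 64.0 ctr 0.4769 0.0868 mean [0.4769 0.087 ] rad 0.0217 z 0.0584
jar px 361.0 130.0 ctr 0.5096 0.0393 mean [0.5094 0.0393] rad 0.0219 z 0.0582
t58.45 pos [ 0.4849 -0.0141  0.1808] yaw 0.135 tilt [-0.03  -0.038 -0.999] F [ 0.5 -0.7  0. ] gap 0.0571 -> off cm [ 1.   -5.47  6.87] turn 0.007
```

The near jar was knocked 24 mm aside to (0.5095, 0.0393) and still stands. I'll take it at its new place.

```bash
python3 -c "
from h import *
to(.5095,.0393,.11,.128)"
```

```text
t58.45 pos [ 0.4849 -0.0141  0.1808] yaw 0.135 tilt [-0.03  -0.038 -0.999] F [ 0.5 -0.7  0. ] gap 0.0571 -> off cm [ 3.4 -5.2  6.8] turn 0.007
```

{"api": "carry_out", "payload": {"claw": [98,98,98,98,98,98,98,98,98], "offset": [[0.2,-0.3,0.5],[0.4,-0.6,0.9],[0.5,-0.8,1.1],[0.6,-0.9,1.2],[0.6,-0.9,1.1],[0.5,-0.8,0.9],[0.3,-0.5,0.6],[0.1,-0.2,0.2],[0,0,0]], "turn": [0,0,0,0,0,0,0,0,0]}}

```text
time: 59.35
eef_pos: [0.5093, 0.0427, 0.1051]
tool_rot: [0.018, 0.997, 0.067, -0.018]
force: [-0.0, 0.7, 0.8]
finger_gap: 0.0573
```

```bash
python3 -c "
from h import *
to(.5095,.0393,.0455,.128)"
```

```text
t59.35 pos [0.5093 0.0427 0.1051] yaw 0.133 tilt [-0.033 -0.038 -0.999] F [-0.   0.7  0.8] gap 0.0573 -> off cm [0.2  0.15 5.96] turn 0.005
```

{"api": "carry_out", "payload": {"claw": [98,98,98,98,98,98,98,98], "offset": [[0.1,0.1,0.5],[0.1,0,1],[0,0,1.3],[0,0,1.1],[0,0,0.9],[0,0,0.5],[0,0,0.2],[0,0,0]], "turn": [0,0,0,0,0,0,0,0]}}

```text
time: 60.15
eef_pos: [0.5095, 0.0386, 0.0455]
tool_rot: [0.018, 0.998, 0.066, -0.018]
force: [0.1, 0.3, 0.5]
finger_gap: 0.0573
```

```bash
python3 -c "
from h import *
to(.5095,.0393,.0455,.128)"
```

```text
t60.15 pos [0.5095 0.0386 0.0455] yaw 0.131 tilt [-0.033 -0.038 -0.999] F [0.1 0.3 0.5] gap 0.0573 -> off cm [ 0.01 -0.07 -0.01] turn 0.003
```

{"api": "carry_out", "payload": {"claw": [255,255,255,255,255,255,255,255,255,255], "offset": [[0,0,0],[0,0,0],[0,0,0],[0,0,0],[0,0,0],[0,0,-0.5],[0,0,-1],[0,0,-1.5],[0,0,-2],[0,0,-2]], "turn": [0,0,0,0,0,0,0,0,0,0]}}

```text
time: 61.15
eef_pos: [0.511, 0.0415, 0.119]
tool_rot: [0.018, 0.997, 0.066, -0.019]
force: [0.5, -0.0, -1.1]
finger_gap: 0.0438
```

{"api": "carry_out", "payload": {"claw": [255,255,255,255,255], "offset": [[0,0,-2],[0,0,-2],[0,0,-1.5],[0,0,-1],[0,0,-0.4]], "turn": [0,0,0,0,0]}}

```text
time: 61.65
eef_pos: [0.5141, 0.0445, 0.1967]
tool_rot: [0.018, 0.998, 0.066, -0.016]
force: [-0.4, -0.2, -0.7]
finger_gap: 0.0438
```

```bash
python3 -c "
from h import *
to(.4136+.01,-.2461,.19,-.661)"
```

```text
t61.65 pos [0.5141 0.0445 0.1967] yaw 0.131 tilt [-0.029 -0.038 -0.999] F [-0.4 -0.2 -0.7] gap 0.0438 -> off cm [-12.75  27.57   2.04] turn 0.792
```

{"api": "carry_out", "payload": {"claw": [255,255,255,255,255,255,255,255,255,255,255,255], "offset": [[-0.3,0.7,0],[-0.6,1.3,0],[-0.9,2,0],[-1.1,2.5,0],[-1.3,2.8,0],[-1.3,3,0],[-1.3,3,0],[-1.3,3,0],[-1.2,2.7,0],[-1,2.2,0],[-0.7,1.6,0],[-0.4,0.8,0]], "turn": [0,0,0,0,0,0,0,0,0,0,0,0]}}

```text
time: 62.85
eef_pos: [0.4218, -0.241, 0.2027]
tool_rot: [0.016, 0.997, 0.065, -0.023]
force: [0.1, -0.1, -1.4]
finger_gap: 0.0436
```

{"api": "carry_out", "payload": {"claw": [255,255,255,255,255,255,255,255,255,255], "offset": [[0,0,0],[0,0,0],[0,0,0],[0,0,0],[0,0,0],[0,0,0],[0,0,0],[0,0,0],[0,0,0],[0,0,0]], "turn": [0.06,0.1,0.11,0.11,0.11,0.11,0.1,0.06,0,0]}}

```text
time: 63.85
eef_pos: [0.4148, -0.242, 0.1975]
tool_rot: [0.022, 0.945, -0.324, -0.02]
force: [-0.5, -0.3, -0.7]
finger_gap: 0.0438
```

```bash
python3 -c "
from h import *
to(.4136,-.2461,.08,-.661);bt()"
```

```text
t63.85 pos [ 0.4148 -0.242   0.1975] yaw -0.662 tilt [-0.053 -0.028 -0.998] F [-0.5 -0.3 -0.7] gap 0.0438 -> off cm [ 0.44 -0.24 11.74] turn -0.001
tilt box x,y -0.024415696027239774 -0.05423968493450735
```

{"api": "carry_out", "payload": {"claw": [255,255,255,255,255,255,255,255,255,255,255], "offset": [[0.1,0,0.5],[0.2,-0.1,1],[0.1,-0.1,1.5],[0,0,1.7],[0,0,1.7],[0,0,1.6],[0,0,1.4],[0,0,1],[0,0,0.6],[0,0,0.3],[0,0,0]], "turn": [0,0,0,0,0,0,0,0,0,0,0]}}

```text
time: 64.95
eef_pos: [0.4124, -0.2457, 0.0743]
tool_rot: [0.021, 0.947, -0.32, -0.022]
force: [0.1, -0.2, -1.2]
finger_gap: 0.0437
```

```bash
python3 -c "
from h import *
to(.4136,-.2461,.0455,-.661);bt()"
```

```text
t64.95 pos [ 0.4124 -0.2457  0.0743] yaw -0.653 tilt [-0.055 -0.026 -0.998] F [ 0.1 -0.2 -1.2] gap 0.0437 -> off cm [ 0.2  -0.19  2.87] turn 0.008
tilt box x,y -0.02719425753303648 -0.054121439368322574
```

{"api": "carry_out", "payload": {"claw": [255,255,255,255,255,255], "offset": [[0.1,-0.1,0.5],[0.1,-0.1,0.8],[0,0,0.8],[0,0,0.4],[0,0,0.2],[0,0,0]], "turn": [0,0,0,0,0,0]}}

```text
time: 65.55
eef_pos: [0.4146, -0.2464, 0.0457]
tool_rot: [0.021, 0.947, -0.32, -0.021]
force: [-0.7, 0.5, -1.6]
finger_gap: 0.0435
```

```bash
python3 -c "
from h import *
to(.4136,-.2461,.0455,-.661);bt()"
```

```text
t65.55 pos [ 0.4146 -0.2464  0.0457] yaw -0.653 tilt [-0.053 -0.027 -0.998] F [-0.7  0.5 -1.6] gap 0.0435 -> off cm [-0.1   0.03  0.03] turn 0.008
tilt box x,y -0.025043055757520024 -0.05399393294780526
```

{"api": "carry_out", "payload": {"claw": [255,220,98,84,84,84,84,84,84,84,84,84], "offset": [[0,0,0.1],[0,0,0],[0,0,0],[0,0,0],[0,0,0],[0,0,0],[0,0,-0.6],[0,0,-1.2],[0,0,-2],[0,0,-2],[0,0,-2],[0,0,-2]], "turn": [0,0,0,0,0,0,0,0,0,0,0,0]}}

```text
time: 66.75
eef_pos: [0.4196, -0.2434, 0.1492]
tool_rot: [0.021, 0.947, -0.32, -0.021]
force: [1.0, -1.1, -0.4]
finger_gap: 0.0621
```

{"api": "carry_out", "payload": {"claw": [84,84,84,84], "offset": [[0,0,-2],[0,0,-1.4],[0,0,-0.7],[0,0,0]], "turn": [0,0,0,0]}}

```text
time: 67.15
eef_pos: [0.4229, -0.2425, 0.1979]
tool_rot: [0.022, 0.947, -0.32, -0.017]
force: [-0.2, -0.1, -0.1]
finger_gap: 0.0625
```

```bash
python3 -c "
from h import *
to(.475,.0,.2,.128);bt();cam('side','s15.png')"
```

```text
t67.15 pos [ 0.4229 -0.2425  0.1979] yaw -0.652 tilt [-0.047 -0.031 -0.998] F [-0.2 -0.1 -0.1] gap 0.0625 -> off cm [-10.58 -22.41  -1.21] turn -0.780
tilt box x,y -0.018104923720224105 -0.053327392744796635
```

View pics/s15.png

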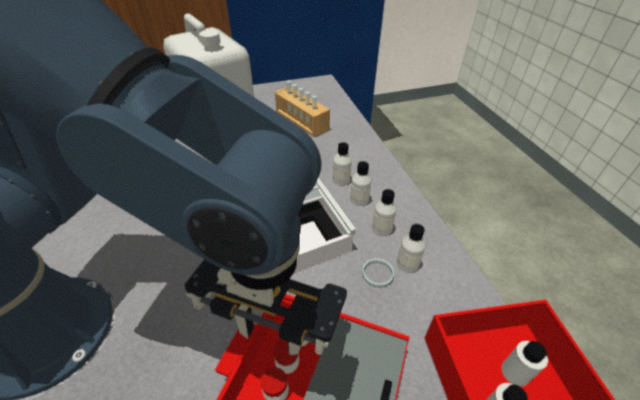

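The third jar is standing in the row near (275,385). Now the last one.

{"api": "carry_out", "payload": {"claw": [84,84,84,84,84,84,84,84,84,84,84], "offset": [[-0.3,-0.7,0],[-0.6,-1.3,0],[-0.9,-2,-0.1],[-1.1,-2.5,-0.1],[-1.2,-2.7,-0.2],[-1.3,-2.7,-0.2],[-1.2,-2.6,-0.2],[-1.1,-2.4,-0.1],[-0.9,-2,-0.1],[-0.6,-1.3,0],[-0.3,-0.7,0]], "turn": [0,0,0,0,0,0,0,0,0,0,0]}}

```text
time: 68.3
eef_pos: [0.4714, 0.0, 0.1911]
tool_rot: [0.022, 0.947, -0.32, -0.025]
force: [0.2, -0.0, -0.3]
finger_gap: 0.0624
```

{"api": "carry_out", "payload": {"claw": [98,98,98,98,98,98,98,98,98,98], "offset": [[0,0,0],[0,0,0],[0,0,0],[0,0,0],[0,0,0],[0,0,0],[0,0,0],[0,0,0],[0,0,0],[0,0,0]], "turn": [-0.06,-0.1,-0.11,-0.11,-0.11,-0.11,-0.1,-0.06,0,0]}}

```text
time: 69.3
eef_pos: [0.4673, 0.0048, 0.1864]
tool_rot: [0.01, 0.997, 0.07, -0.036]
force: [-0.7, 0.8, -0.1]
finger_gap: 0.0574
```

```bash
python3 -c "
from h import *
c=cam('wrist','w16.png');jars(c)
to(.477,.0867,.11,.128)"
```

```text
jar px 355.0 95.0 ctr 0.4769 0.0867 mean [0.4769 0.087 ] rad 0.0215 z 0.0584
t69.35 pos [0.4673 0.0048 0.1864] yaw 0.140 tilt [-0.071 -0.025 -0.997] F [ 0.3  0.3 -0.4] gap 0.0571 -> off cm [ 2.66 -8.09  7.34] turn 0.012
```

{"api": "carry_out", "payload": {"claw": [98,98,98,98,98,98,98,98,98,98], "offset": [[0.2,-0.4,0.4],[0.3,-0.9,0.8],[0.4,-1.2,1.1],[0.4,-1.3,1.2],[0.4,-1.3,1.2],[0.4,-1.2,1],[0.3,-0.8,0.7],[0.1,-0.4,0.3],[0,0,0],[0,0,0]], "turn": [0,0,0,0,0,0,0,0,0,0]}}

```text
time: 70.35
eef_pos: [0.4767, 0.089, 0.1087]
tool_rot: [0.01, 0.997, 0.069, -0.038]
force: [0.5, 0.8, -0.1]
finger_gap: 0.0567
```

```bash
python3 -c "
from h import *
to(.477,.0867,.0455,.128)"
```

```text
t70.35 pos [0.4767 0.089  0.1087] yaw 0.138 tilt [-0.074 -0.026 -0.997] F [ 0.5  0.8 -0.1] gap 0.0567 -> off cm [0.48 0.13 6.3 ] turn 0.010
```

{"api": "carry_out", "payload": {"claw": [98,98,98,98,98,98,98,98], "offset": [[0.2,0,0.5],[0.2,0,1],[0.1,0,1.4],[0,0,1.2],[0,0,0.9],[0,0,0.5],[0,0,0.2],[0,0,0]], "turn": [0,0,0,0,0,0,0,0]}}

```text
time: 71.15
eef_pos: [0.4786, 0.0865, 0.0479]
tool_rot: [0.01, 0.997, 0.068, -0.036]
force: [0.1, 0.1, 0.0]
finger_gap: 0.0568
```

```bash
python3 -c "
from h import *
to(.477,.0867,.0455,.128)"
```

```text
t71.15 pos [0.4786 0.0865 0.0479] yaw 0.136 tilt [-0.071 -0.025 -0.997] F [0.1 0.1 0. ] gap 0.0568 -> off cm [-0.14 -0.04  0.25] turn 0.008
```

{"api": "carry_out", "payload": {"claw": [98,255,255,255,255,255,255,255,255,255,255], "offset": [[-0.1,0,0.2],[0,0,0],[0,0,0],[0,0,0],[0,0,0],[0,0,0],[0,0,-0.5],[0,0,-1],[0,0,-1.5],[0,0,-2],[0,0,-2]], "turn": [0,0,0,0,0,0,0,0,0,0,0]}}

```text
time: 72.25
eef_pos: [0.4817, 0.0882, 0.1194]
tool_rot: [0.01, 0.997, 0.068, -0.038]
force: [0.5, 0.7, -1.1]
finger_gap: 0.0438
```

{"api": "carry_out", "payload": {"claw": [255,255,255,255,255], "offset": [[0,0,-2],[0,0,-2],[0,0,-1.5],[0,0,-1],[0,0,-0.4]], "turn": [0,0,0,0,0]}}

```text
time: 72.75
eef_pos: [0.4877, 0.0903, 0.1969]
tool_rot: [0.01, 0.997, 0.068, -0.035]
force: [-0.6, 0.1, -1.7]
finger_gap: 0.044
```

```bash
python3 -c "
from h import *
to(.3805+.007,-.2887,.2,-.661)"
```

```text
t72.75 pos [0.4877 0.0903 0.1969] yaw 0.136 tilt [-0.068 -0.025 -0.997] F [-0.6  0.1 -1.7] gap 0.0440 -> off cm [-15.05  36.17   1.31] turn 0.797
```

{"api": "carry_out", "payload": {"claw": [255,255,255,255,255,255,255,255,255,255,255,255], "offset": [[-0.3,0.7,0],[-0.6,1.4,0],[-0.8,2,0],[-1,2.4,0.1],[-1.1,2.7,0.1],[-1.2,2.9,0.1],[-1.2,3,0.1],[-1.2,3,0.1],[-1.2,3,0.1],[-1.2,3,0.1],[-1.2,2.9,0.1],[-1.1,2.6,0.1]], "turn": [0,0,0,0,0,0,0,0,0,0,0,0]}}

```text
time: 73.95
eef_pos: [0.3946, -0.2365, 0.1947]
tool_rot: [0.008, 0.997, 0.069, -0.041]
force: [0.5, 0.6, -1.6]
finger_gap: 0.0439
```

{"api": "carry_out", "payload": {"claw": [255,255,255,255,255,255,255,255,255,255,255,255], "offset": [[-0.9,2.2,0],[-0.7,1.6,0],[-0.4,1,0],[-0.2,0.4,0],[0,0,0],[0,0,0],[0,0,0],[0,0,0],[0,0,0],[0,0,0],[0,0,0],[0,0,0]], "turn": [0,0,0,0,0.06,0.1,0.11,0.12,0.12,0.11,0.1,0.06]}}

```text
time: 75.15
eef_pos: [0.371, -0.2936, 0.192]
tool_rot: [0.022, 0.943, -0.331, -0.041]
force: [-0.8, -0.1, -1.2]
finger_gap: 0.0444
```

```bash
python3 -c "
from h import *
to(.3805,-.2887,.08,-.661);bt()"
```

```text
t75.15 pos [ 0.371  -0.2936  0.192 ] yaw -0.677 tilt [-0.091 -0.014 -0.996] F [-0.8 -0.1 -1.2] gap 0.0444 -> off cm [ 1.13 -1.73 11.06] turn -0.016
tilt box x,y -0.06316668975393047 -0.06651463739656278
```

{"api": "carry_out", "payload": {"claw": [255,255,255,255,255,255,255,255,255,255,255], "offset": [[0.3,-0.4,0.5],[0.4,-0.6,1],[0.3,-0.5,1.4],[0.1,-0.2,1.6],[0,0,1.6],[0,0,1.5],[0,0,1.3],[0,0,0.9],[0,0,0.5],[0,0,0.2],[0,0,0]], "turn": [-0.01,0,0,0,0,0,0,0,0,0,0]}}

```text
time: 76.25
eef_pos: [0.3823, -0.2834, 0.0745]
tool_rot: [0.02, 0.947, -0.317, -0.043]
force: [0.1, 0.1, -0.9]
finger_gap: 0.0441
```

```bash
python3 -c "
from h import *
to(.3805,-.2887,.047,-.661);bt()"
```

```text
t76.25 pos [ 0.3823 -0.2834  0.0745] yaw -0.648 tilt [-0.094 -0.01  -0.996] F [ 0.1  0.1 -0.9] gap 0.0441 -> off cm [0.36 0.35 2.76] turn 0.013
tilt box x,y -0.0682451614677192 -0.0656573949810535
```

{"api": "carry_out", "payload": {"claw": [255,255,255,255,255,255], "offset": [[0.1,-0.1,0.5],[0.1,0,0.8],[0,0,0.7],[0,0,0.4],[0,0,0.2],[0,0,0]], "turn": [0,0,0,0,0,0]}}

```text
time: 76.85
eef_pos: [0.3827, -0.2847, 0.047]
tool_rot: [0.02, 0.947, -0.317, -0.042]
force: [-0.5, -0.5, -0.7]
finger_gap: 0.044
```

```bash
python3 -c "
from h import *
to(.3823,-.2834,.046,-.661);bt()"
```

```text
t76.85 pos [ 0.3827 -0.2847  0.047 ] yaw -0.647 tilt [-0.092 -0.011 -0.996] F [-0.5 -0.5 -0.7] gap 0.0440 -> off cm [-0.1  -0.08  0.1 ] turn 0.014
tilt box x,y -0.06607544713056836 -0.06570608684211757
```

{"api": "carry_out", "payload": {"claw": [255,255,220,98,84,84,84,84,84,84,84,84], "offset": [[0,0,0.2],[0,0,0],[0,0,0],[0,0,0],[0,0,0],[0,0,0],[0,0,0],[0,0,-0.6],[0,0,-1.2],[0,0,-1.8],[0,0,-2],[0,0,-2]], "turn": [0,0,0,0,0,0,0,0,0,0,0,0]}}

```text
time: 78.05
eef_pos: [0.3896, -0.2839, 0.1256]
tool_rot: [0.02, 0.947, -0.316, -0.043]
force: [0.5, -0.1, 0.0]
finger_gap: 0.0626
```

{"api": "carry_out", "payload": {"claw": [84,84,84,84,84,84,84], "offset": [[0,0.5,-2],[0,1,-2.4],[0,1.5,-2.4],[0,1.5,-2.4],[0,1,-1.6],[0,0.4,-0.8],[0,0,0]], "turn": [0,0,0,0,0,0,0]}}

```text
time: 78.75
eef_pos: [0.365, -0.3306, 0.2593]
tool_rot: [0.022, 0.948, -0.316, -0.038]
force: [-0.4, -0.4, 0.1]
finger_gap: 0.0628
```

```bash
python3 -c "
from h import *
to(.5769,-.332,.2,-.661);bt();c=cam('wrist','w17.png');jars(c,.057);cam('scene','sc17.png')"
```

```text
t78.75 pos [ 0.365  -0.3306  0.2593] yaw -0.646 tilt [-0.086 -0.018 -0.996] F [-0.4 -0.4  0.1] gap 0.0628 -> off cm [ 17.32 -12.93   4.08] turn 0.015
tilt box x,y -0.05713254599286527 -0.06684629005712497
jar px 310.0 80.0 ctr 0.4423 -0.2851 mean [ 0.3863 -0.2264] rad 0.1633 z 0.0578
```

View pics/w17.png

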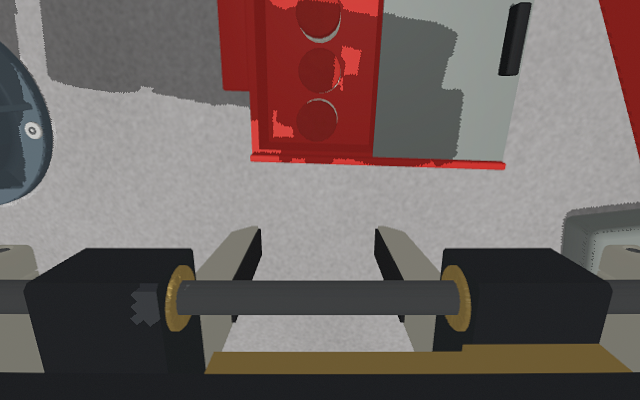

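Run:
```python
from h import *
c=cam('wrist')
m=np.zeros((400,640),np.uint8);Z=np.zeros((400,640));B=np.zeros((400,640,2))
for v in range(0,170):
  for u in range(250,385):
    P=dep(c,u,v);q=P[:2]-[.4302,-.2248];x=q@[.7893,-.614];y=q@[.614,.7893]
    B[v,u]=x,y;Z[v,u]=P[2]
    m[v,u]=abs(x)<.052 and abs(y)<.106 and P[2]>.045
n,l,st,_=cv2.connectedComponentsWithStats(m)
for k in range(1,n):
  if st[k,4]<100:continue
  g=l==k;b=B[g].astype(np.float32);print(cv2.minEnclosingCircle(b),b.mean(0),np.percentile(Z[g],[5,50,95]).round(4),st[k])
```

```text
((0.0005135908722877502, -0.003677006810903549), 0.04446795955300331) [-0.00030417  0.02118481] [0.0554 0.0571 0.0585] [ 297    0   45   39 1456]
((0.002614869736135006, -0.029111472889780998), 0.022986680269241333) [ 0.00191973 -0.02798721] [0.0559 0.0573 0.0586] [ 299   49   43   45 1522]
((0.0041888500563800335, -0.0697118416428566), 0.031282804906368256) [-0.0003484  -0.07796581] [0.0557 0.0572 0.0585] [ 297  101   41   41 1302]
```

All the lids are flat at 57 mm and in line with the well's centre. Now I'll go to the cover handle.

```bash
python3 -c "
from h import *
to(.5738,-.3366,.2,-.661)"
```

```text
t78.90 pos [ 0.3648 -0.3297  0.2572] yaw -0.645 tilt [-0.088 -0.015 -0.996] F [ 0.  -0.1  0.2] gap 0.0624 -> off cm [ 17.44 -12.28   3.86] turn 0.016
```

{"api": "carry_out", "payload": {"claw": [84,84,84,84,84,84,84,84,84,84,84,84], "offset": [[0.6,-0.4,0],[1.1,-0.8,0.2],[1.6,-1.1,0.4],[1.9,-1.3,0.5],[2.1,-1.5,0.6],[2.1,-1.6,0.6],[2.1,-1.6,0.6],[1.9,-1.4,0.5],[1.5,-1.1,0.3],[1,-0.8,0.2],[0.5,-0.4,0],[0,0,0]], "turn": [0,0,0,0,0,0,0,0,0,0,0,0]}}

```text
time: 80.1
eef_pos: [0.5802, -0.3247, 0.1839]
tool_rot: [0.019, 0.948, -0.313, -0.046]
force: [-0.3, -0.9, 0.1]
finger_gap: 0.0624
```

```bash
python3 -c "
from h import *
to(.5738,-.3366,.13,-.661);bt();cam('wrist','w18.png')"
```

```text
t80.10 pos [ 0.5802 -0.3247  0.1839] yaw -0.640 tilt [-0.099 -0.007 -0.995] F [-0.3 -0.9  0.1] gap 0.0624 -> off cm [0.61 0.98 5.43] turn 0.021
tilt box x,y -0.07427795785529633 -0.06613988609844017
```

View pics/w18.png

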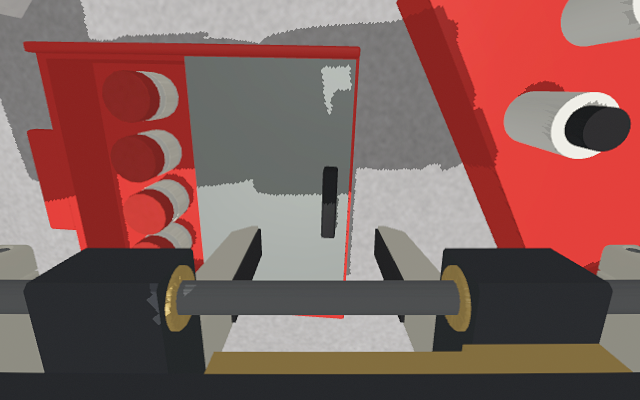

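All four jars stand in the well, in the row at column about 130–160. I'll descend on the fin.

{"api": "carry_out", "payload": {"claw": [84,84,84,84,84,84,84,84,84,84], "offset": [[0.3,0.3,0.5],[0.5,0.4,1],[0.3,0.4,1.5],[0.1,0.2,1.7],[0,0,1.6],[0,0,1.3],[0,0,0.9],[0,0,0.5],[0,0,0.2],[0,0,0]], "turn": [0.02,0,0,0,0,0,0,0,0,0]}}

```text
time: 81.15
eef_pos: [0.5684, -0.3469, 0.0842]
tool_rot: [0.019, 0.944, -0.325, -0.047]
force: [-0.1, 0.3, 0.1]
finger_gap: 0.0623
```

```bash
python3 -c "
from h import *
to(.5738,-.3366,.083,-.661);bt()"
```

```text
t81.15 pos [ 0.5684 -0.3469  0.0842] yaw -0.666 tilt [-0.101 -0.006 -0.995] F [-0.1  0.3  0.1] gap 0.0623 -> off cm [-0.2  -1.15  0.06] turn -0.005
tilt box x,y -0.07589282204938308 -0.06635438368453492
```

{"api": "carry_out", "payload": {"claw": [84,84,84,255,255,255,255,255,255,255,255,255], "offset": [[-0.1,-0.5,0],[0,-0.4,0],[0,0,0],[0,0,0],[0,0,0],[0,0,0],[0,0,0],[0,0,0],[0,0,0],[0,0,0],[0,0,0],[0,0,0]], "turn": [0,0,0,0,0,0,0,0,0,0,0,0], "squeeze": 25}}

```text
time: 82.35
eef_pos: [0.573, -0.3374, 0.0859]
tool_rot: [0.019, 0.944, -0.325, -0.048]
force: [-0.5, 0.4, 1.4]
finger_gap: 0.0117
```

```bash
python3 -c "
from h import *
to(.4302+.052*.7893,-.2248-.052*.614,.084,-.661);bt()"
```

```text
t82.35 pos [ 0.573  -0.3374  0.0859] yaw -0.666 tilt [-0.102 -0.004 -0.995] F [-0.5  0.4  1.4] gap 0.0117 -> off cm [-12.94  -0.14   1.2 ] turn -0.005
tilt box x,y -0.07825278293950373 -0.06629168698860008
```

{"api": "carry_out", "payload": {"claw": [255,255,255,255,255,255,255,255,255,255,255,255], "offset": [[-0.4,0,0],[-0.8,0,0.1],[-1.2,0,0.1],[-1.4,0,0.1],[-1.4,0,0.1],[-1.4,0,0.1],[-1.4,0,0.1],[-1.2,0,0.1],[-1,0,0.1],[-0.8,0,0.1],[-0.5,0,0],[-0.3,0,0]], "turn": [0,0,0,0,0,0,0,0,0,0,0,0]}}

```text
time: 83.55
eef_pos: [0.4749, -0.2604, 0.086]
tool_rot: [0.019, 0.945, -0.325, -0.043]
force: [2.3, -0.0, -4.5]
finger_gap: 0.0117
```

```bash
python3 -c "
from h import *
to(.4302+.052*.7893,-.2248-.052*.614,.084,-.661);bt()"
```

```text
t83.55 pos [ 0.4749 -0.2604  0.086 ] yaw -0.665 tilt [-0.094 -0.009 -0.996] F [ 2.3 -0.  -4.5] gap 0.0117 -> off cm [-0.5  -0.08  0.23] turn -0.004
tilt box x,y -0.06881293443634129 -0.06431642869033011
```

Push on to the stop. This also takes out some of the tilt.

{"api": "carry_out", "payload": {"claw": [255,255,255,255,255,255,255,255], "offset": [[-0.3,0,0],[-0.3,0,0],[-0.3,0,0],[-0.3,0,0],[-0.3,0,0],[-0.3,0,0],[-0.3,0,0],[-0.3,0,0]], "turn": [0,0,0,0,0,0,0,0]}}

```text
time: 84.35
eef_pos: [0.4705, -0.2569, 0.0864]
tool_rot: [0.025, 0.945, -0.325, -0.02]
force: [12.7, -9.5, -14.7]
finger_gap: 0.0116
```

```bash
python3 -c "
from h import *
to(.4302+.052*.7893,-.2248-.052*.614,.084,-.661);bt()"
```

```text
t84.35 pos [ 0.4705 -0.2569  0.0864] yaw -0.663 tilt [-0.054 -0.035 -0.998] F [ 12.7  -9.5 -14.7] gap 0.0116 -> off cm [ 0.06 -0.08  0.24] turn -0.002
tilt box x,y -0.021559660561314562 -0.060830286297472475
```

The stop is at the computed closed position. I'll release and lift.

{"api": "carry_out", "payload": {"claw": [255,200,84,84,84,84,84,84,84,84,84], "offset": [[0,0,0],[0,0,0],[0,0,0],[0,0,0],[0,0,0],[0,0,-0.6],[0,0,-1.2],[0,0,-2],[0,0,-2.2],[0,0,-2],[0,0,-1.2]], "turn": [0,0,0,0,0,0,0,0,0,0,0]}}

```text
time: 85.45
eef_pos: [0.4751, -0.2533, 0.1846]
tool_rot: [0.025, 0.945, -0.325, -0.021]
force: [-0.0, -0.3, 0.4]
finger_gap: 0.0626
```

```bash
python3 -c "
from h import *
to(.5205,.138,.2,-1.443);bt();cam('wrist','w19.png')"
```

```text
t85.45 pos [ 0.4751 -0.2533  0.1846] yaw -0.663 tilt [-0.056 -0.034 -0.998] F [-0.  -0.3  0.4] gap 0.0626 -> off cm [-20.55 -33.5   -3.12] turn 0.780
tilt box x,y -0.02348942089679946 -0.06133283118190376
```

View pics/w19.png

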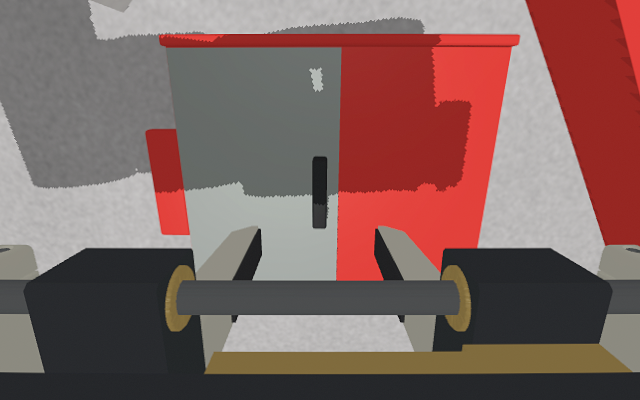

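The cover is flush with the near rim. Next I'll go to the right door's handle, stopping short to measure it.

```bash
python3 -c "
from h import *
to(.47,.065,.2,-.661)"
```

```text
t85.50 pos [ 0.4758 -0.2536  0.1861] yaw -0.663 tilt [-0.054 -0.035 -0.998] F [ 1.6 -1.6  2.5] gap 0.0619 -> off cm [-20.1  -24.64  -2.48] turn -0.002
```

{"api": "carry_out", "payload": {"claw": [84,84,84,84,84,84,84,84,84,84,84,84], "offset": [[-0.5,-0.6,0],[-1,-1.2,-0.1],[-1.5,-1.8,-0.2],[-1.8,-2.2,-0.2],[-2,-2.5,-0.2],[-2.1,-2.6,-0.3],[-2.1,-2.6,-0.3],[-2.1,-2.6,-0.3],[-2,-2.4,-0.2],[-1.6,-2,-0.2],[-1.2,-1.5,-0.1],[-0.8,-1,0]], "turn": [0,0,0,0,0,0,0,0,0,0,0,0]}}

```text
time: 86.7
eef_pos: [0.4607, 0.0646, 0.1891]
tool_rot: [0.026, 0.945, -0.325, -0.028]
force: [0.1, -0.6, 0.0]
finger_gap: 0.0624
```

{"api": "carry_out", "payload": {"claw": [84,84,84], "offset": [[-0.4,-0.4,0],[0,0,0],[0,0,0]], "turn": [0,0,0]}}

```text
time: 87.0
eef_pos: [0.4575, 0.0728, 0.1872]
tool_rot: [0.027, 0.945, -0.323, -0.03]
force: [-0.3, -0.9, 0.2]
finger_gap: 0.0622
```

```bash
python3 -c "
from h import *
to(.5215,.1323,.15,-1.443);cam('wrist','w20.png')"
```

```text
t87.00 pos [0.4575 0.0728 0.1872] yaw -0.660 tilt [-0.074 -0.032 -0.997] F [-0.3 -0.9  0.2] gap 0.0622 -> off cm [ 1.55 -8.86  3.04] turn 0.783
```

View pics/w20.png

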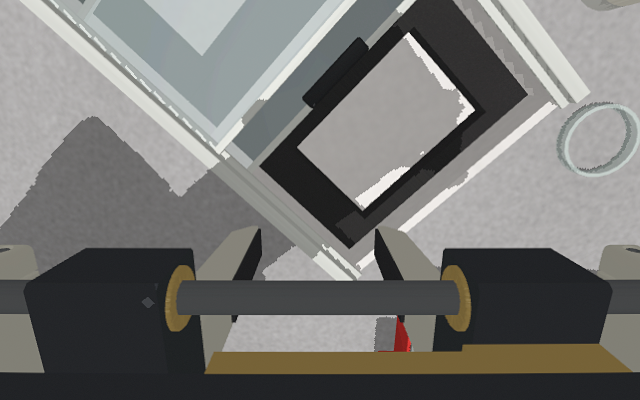

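```bash
python3 -c "
from h import *
c=cam('wrist')
P=np.array([dep(c,u,v) for v in range(30,115) for u in range(295,375)])
g=(abs(P[:,2]-.084)<.003);print(g.sum(),P[g].mean(0));q=P[g][:,:2].astype(np.float32)
print(cv2.minAreaRect(q))
# left door edge
for u,v in[(262,100),(240,125),(300,60)]:print(dep(c,u,v))
q=(P[g][:,:2]-[.5116,.175]);print('casey',np.percentile(q@[-.1277,.9918],[2,50,98]))
"
```

```text
1404 [0.51915302 0.13774148 0.08421463]
((0.5181200504302979, 0.13759015500545502), (0.060299310833215714, 0.01202397607266903), 7.762762546539307)
[0.4621946  0.15703636 0.0748492 ]
[0.43513496 0.15342547 0.07423096]
[0.50403746 0.16127173 0.07452603]
casey [-0.0436654  -0.03791214 -0.0321853 ]
```

The handle is at (0.518, 0.1376), 60 x 12 mm as given. I'll turn and approach with the jaws only partly open.

{"api": "carry_out", "payload": {"claw": [172,172,172,172,172,172,172,172,172,172], "offset": [[0,0,0],[0,0,0],[0,0,0],[0,0,0],[0,0,0],[0,0,0],[0,0,0],[0,0,0],[0,0,0],[0,0,0]], "turn": [0.06,0.1,0.11,0.11,0.11,0.11,0.1,0.06,0.01,0]}}

```text
time: 88.1
eef_pos: [0.4582, 0.0666, 0.1872]
tool_rot: [0.037, 0.741, -0.67, -0.017]
force: [-0.7, 0.1, 0.7]
finger_gap: 0.0302
```

```bash
python3 -c "
from h import *
to(.519,.1326,.14,-1.437)"
```

```text
t88.10 pos [0.4582 0.0666 0.1872] yaw -1.469 tilt [-0.074 -0.032 -0.997] F [-0.7  0.1  0.7] gap 0.0302 -> off cm [-6.06 -7.05  4.04] turn -0.032
```

{"api": "carry_out", "payload": {"claw": [172,172,172,172,172,172,172,172,172], "offset": [[-0.4,-0.5,0.2],[-0.7,-0.9,0.5],[-0.9,-1.1,0.6],[-1,-1.2,0.7],[-1,-1.1,0.7],[-0.8,-0.9,0.5],[-0.5,-0.6,0.3],[-0.3,-0.3,0.1],[0,0,0]], "turn": [-0.03,0,0,0,0,0,0,0,0]}}

```text
time: 89.0
eef_pos: [0.5184, 0.1362, 0.1396]
tool_rot: [0.037, 0.754, -0.656, -0.018]
force: [-1.1, 0.1, 0.1]
finger_gap: 0.0303
```

```bash
python3 -c "
from h import *
to(.519,.1326,.11,-1.437)"
```

```text
t89.00 pos [0.5184 0.1362 0.1396] yaw -1.430 tilt [-0.075 -0.032 -0.997] F [-1.1  0.1  0.1] gap 0.0303 -> off cm [ 0.3  -0.24  2.96] turn 0.007
```

{"api": "carry_out", "payload": {"claw": [172,172,172,172,172,172], "offset": [[0.2,-0.1,0.4],[0.1,-0.1,0.7],[0,0,0.8],[0,0,0.6],[0,0,0.3],[0,0,0]], "turn": [0,0,0,0,0,0]}}

```text
time: 89.6
eef_pos: [0.5182, 0.1311, 0.1096]
tool_rot: [0.037, 0.754, -0.656, -0.018]
force: [-0.2, -0.2, -1.0]
finger_gap: 0.0304
```

```bash
python3 -c "
from h import *
to(.519,.1326,.082,-1.437)"
```

```text
t89.60 pos [0.5182 0.1311 0.1096] yaw -1.432 tilt [-0.075 -0.032 -0.997] F [-0.2 -0.2 -1. ] gap 0.0304 -> off cm [-0.2  -0.32  2.74] turn 0.005
```

{"api": "carry_out", "payload": {"claw": [172,172,172,172,172,172], "offset": [[-0.1,-0.1,0.4],[-0.1,-0.1,0.6],[0,0,0.6],[0,0,0.4],[0,0,0.2],[0,0,0]], "turn": [0,0,0,0,0,0]}}

```text
time: 90.2
eef_pos: [0.5183, 0.1329, 0.0856]
tool_rot: [0.037, 0.754, -0.656, -0.018]
force: [-0.3, -0.1, 0.6]
finger_gap: 0.0303
```

```bash
python3 -c "
from h import *
to(.519,.1323,.086,-1.437)"
```

```text
t90.20 pos [0.5183 0.1329 0.0856] yaw -1.431 tilt [-0.075 -0.032 -0.997] F [-0.3 -0.1  0.6] gap 0.0303 -> off cm [ 0.07 -0.06 -0.05] turn 0.006
```

No contact on the way down. I'll close on the fin and slide the door shut.

{"api": "carry_out", "payload": {"claw": [255,255,255,255,255,255,255,255,255,255,255,255], "offset": [[0,0,0],[0,0,0],[0,0,0],[0,0,0],[0.4,0,0],[0.8,0,0],[1.1,0,0],[1.3,0,0],[1.4,0,0],[1.4,0,0],[1.4,0,0],[1.4,0,0]], "turn": [0,0,0,0,0,0,0,0,0,0,0,0]}}

```text
time: 91.4
eef_pos: [0.5316, 0.0348, 0.0858]
tool_rot: [0.036, 0.754, -0.656, -0.018]
force: [5.7, 2.2, -13.9]
finger_gap: 0.0115
```

```bash
python3 -c "
from h import *
to(.5355,.014,.086,-1.437)"
```

```text
t91.40 pos [0.5316 0.0348 0.0858] yaw -1.432 tilt [-0.075 -0.031 -0.997] F [  5.7   2.2 -13.9] gap 0.0115 -> off cm [ 2.12 -0.09  0.02] turn 0.005
```

{"api": "carry_out", "payload": {"claw": [255,255,255,255,255,255,255], "offset": [[0.9,0,0.1],[0.6,0,0],[0.4,0,0],[0.3,0,0],[0.3,0,0],[0.3,0,0],[0,0,0]], "turn": [0,0,0,0,0,0,0]}}

```text
time: 92.1
eef_pos: [0.5352, 0.0087, 0.0858]
tool_rot: [0.033, 0.753, -0.657, -0.022]
force: [3.1, -1.0, -8.3]
finger_gap: 0.0117
```

```bash
python3 -c "
from h import *
to(.5355,.014,.086,-1.437)"
```

```text
t92.10 pos [0.5352 0.0087 0.0858] yaw -1.435 tilt [-0.077 -0.021 -0.997] F [ 3.1 -1.  -8.3] gap 0.0117 -> off cm [-0.52 -0.1  -0.04] turn 0.002
```

{"api": "carry_out", "payload": {"claw": [255,255,255,255], "offset": [[0.3,0,0],[0.3,0,0],[0.3,0,0],[0,0,0]], "turn": [0,0,0,0]}}

```text
time: 92.5
eef_pos: [0.5352, 0.0084, 0.0857]
tool_rot: [0.029, 0.752, -0.658, -0.027]
force: [2.2, -1.2, -8.1]
finger_gap: 0.0117
```

{"api": "carry_out", "payload": {"claw": [200,84,84,84,84,84,84,84,84,84,84], "offset": [[0,0,0],[0,0,0],[0,0,0],[0,0,0],[0,0,-0.6],[0,0,-1.2],[0,0,-1.8],[0,0,-2],[0,0,-1.8],[0,0,-1.4],[0,0,-0.6]], "turn": [0,0,0,0,0,0,0,0,0,0,0]}}

```text
time: 93.6
eef_pos: [0.5437, 0.0078, 0.1897]
tool_rot: [0.029, 0.752, -0.658, -0.025]
force: [0.5, -0.3, -0.4]
finger_gap: 0.0627
```

```bash
python3 -c "
from h import *
to(.5,.25,.2,-1.437);cam('scene','sc21.png');cam('side','s21.png')
i=cv2.imread('pics/sc21.png');cv2.imwrite('pics/sc21b.png',cv2.resize(i[150:255,255:425],None,fx=4.7,fy=4.7,interpolation=2))"
```

```text
t93.60 pos [0.5437 0.0078 0.1897] yaw -1.436 tilt [-0.077 -0.01  -0.997] F [ 0.5 -0.3 -0.4] gap 0.0627 -> off cm [-24.59   1.16  -0.95] turn 0.001
```

View pics/sc21b.png

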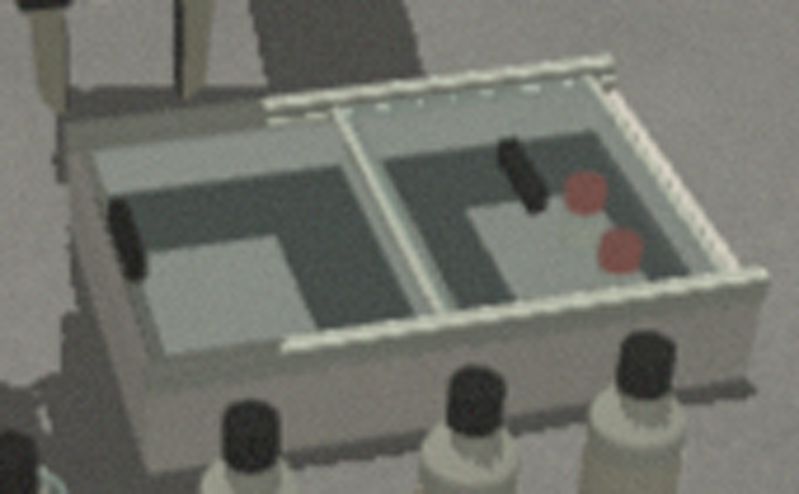

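The right door is shut: the fin is at case y -0.168 and the stop was felt. In my first picture the left door looked about 10 mm open, so I'll measure its handle too.

```bash
python3 -c "
from h import *
to(.425,.235,.2,-1.437)"
```

```text
t93.70 pos [0.5435 0.0078 0.1888] yaw -1.436 tilt [-0.077 -0.01  -0.997] F [ 0.1 -0.1  0. ] gap 0.0619 -> off cm [-24.1    8.76  -0.44] turn 0.001
```

{"api": "carry_out", "payload": {"claw": [84,84,84,84,84,84,84,84,84,84,84,84], "offset": [[-0.6,0.2,0],[-1.2,0.4,0],[-1.8,0.6,-0.1],[-2.3,0.8,-0.1],[-2.6,1,-0.1],[-2.8,1,-0.1],[-2.8,1,-0.1],[-2.7,1,0],[-2.4,0.9,0],[-1.8,0.6,0],[-1.2,0.4,0],[-0.6,0.2,0]], "turn": [0,0,0,0,0,0,0,0,0,0,0,0]}}

```text
time: 94.9
eef_pos: [0.419, 0.2362, 0.1939]
tool_rot: [0.035, 0.752, -0.657, -0.03]
force: [0.6, 0.3, 0.1]
finger_gap: 0.0618
```

```bash
python3 -c "
from h import *
to(.425,.235,.2,-1.437);cam('wrist','w22.png')"
```

```text
t94.90 pos [0.419  0.2362 0.1939] yaw -1.436 tilt [-0.092 -0.012 -0.996] F [0.6 0.3 0.1] gap 0.0618 -> off cm [ 0.2  -0.52 -0.66] turn 0.001
```

View pics/w22.png

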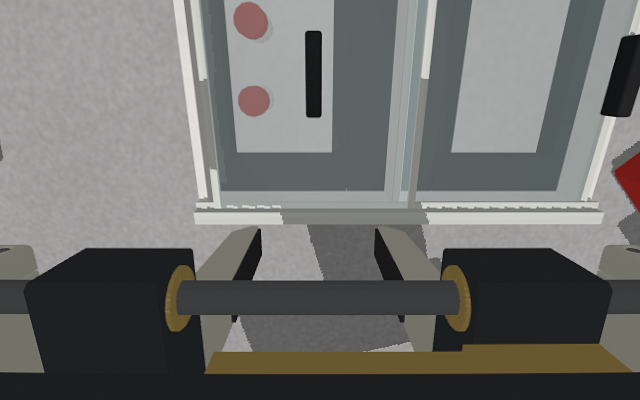

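```bash
python3 -c "
from h import *
c=cam('wrist')
def rect(u0,u1,v0,v1,z):
  P=np.array([dep(c,u,v) for v in range(v0,v1) for u in range(u0,u1)]);g=abs(P[:,2]-z)<.003
  R0=cv2.minAreaRect(P[g][:,:2].astype(np.float32));q=np.array(R0[0])-[.5116,.175];print(R0,'case xy',q@[.9918,.1277],q@[-.1277,.9918])
rect(295,330,20,125,.092)
rect(590,640,20,125,.084)
"
```

```text
((0.5033655166625977, 0.25051629543304443), (0.05916820466518402, 0.012042910791933537), 7.793045520782471) case xy 0.0014764703527640778 0.07594860533267976
((0.535171389579773, 0.01073594018816948), (0.05962277576327324, 0.014005118981003761), 12.958840370178223) case xy 0.0024015837472479997 -0.1659271609707105
```

The left door is about 9.5 mm open (fin at case y 0.076 against 0.0855 when closed). I'll close it as well.

```bash
python3 -c "
from h import *
to(.5034,.2505,.13,-1.437)"
```

```text
t95.00 pos [0.4196 0.2357 0.194 ] yaw -1.436 tilt [-0.091 -0.012 -0.996] F [-0.6  0.3  0.8] gap 0.0626 -> off cm [-0.34 -9.06  5.59] turn 0.001
```

{"api": "carry_out", "payload": {"claw": [84,84,84,84,84,84,84,84,84,84], "offset": [[0,-0.5,0.3],[0,-1,0.6],[-0.1,-1.3,0.8],[-0.1,-1.4,0.9],[-0.1,-1.4,0.9],[0,-1.3,0.8],[0,-0.9,0.6],[0,-0.5,0.3],[0,-0.2,0.1],[0,0,0]], "turn": [0,0,0,0,0,0,0,0,0,0]}}

```text
time: 96.0
eef_pos: [0.5075, 0.2445, 0.1263]
tool_rot: [0.035, 0.75, -0.66, -0.03]
force: [0.4, -0.8, 0.5]
finger_gap: 0.0623
```

```bash
python3 -c "
from h import *
to(.5034,.2505,.091,-1.437)"
```

```text
t96.00 pos [0.5075 0.2445 0.1263] yaw -1.443 tilt [-0.092 -0.013 -0.996] F [ 0.4 -0.8  0.5] gap 0.0623 -> off cm [-0.65  0.    3.54] turn -0.006
```

{"api": "carry_out", "payload": {"claw": [84,84,84,84,84,84,255,255,255,255,255,255], "offset": [[-0.3,0,0.4],[-0.3,0,0.8],[0,0,1],[0,0,0.7],[0,0,0.3],[0,0,0],[0,0,0],[0,0,0],[0,0,0],[0,0,0],[0,0,0],[0,0,0]], "turn": [0,0,0,0,0,0,0,0,0,0,0,0]}}

```text
time: 97.2
eef_pos: [0.5031, 0.2509, 0.0931]
tool_rot: [0.035, 0.75, -0.66, -0.03]
force: [-0.7, -0.8, -0.3]
finger_gap: 0.0187
```

```bash
python3 -c "
from h import *
to(.5007,.2598,.091,-1.437)"
```

```text
t97.20 pos [0.5031 0.2509 0.0931] yaw -1.443 tilt [-0.091 -0.012 -0.996] F [-0.7 -0.8 -0.3] gap 0.0187 -> off cm [-0.91  0.1   0.22] turn -0.006
```

{"api": "carry_out", "payload": {"claw": [255,255,255,255,255,255,255,255,255], "offset": [[0,0,0],[0,0,0],[-0.4,0,0],[-0.4,0,0],[-0.3,0,0],[-0.3,0,0],[-0.3,0,0],[-0.2,0,0],[0,0,0]], "turn": [0,0,0,0,0,0,0,0,0]}}

```text
time: 98.1
eef_pos: [0.5018, 0.2604, 0.0931]
tool_rot: [0.043, 0.751, -0.658, -0.023]
force: [-0.8, 2.0, 0.9]
finger_gap: 0.0114
```

```bash
python3 -c "
from h import *
to(.5007,.2598,.091,-1.437)"
```

```text
t98.10 pos [0.5018 0.2604 0.0931] yaw -1.438 tilt [-0.092 -0.033 -0.995] F [-0.8  2.   0.9] gap 0.0114 -> off cm [0.04 0.1  0.23] turn -0.001
```

The left door is at its stop, 9.5 mm further. I'll release, lift and back away for a last look.

{"api": "carry_out", "payload": {"claw": [200,84,84,84,84,84,84,84,84,84,84,84], "offset": [[0,0,0],[0,0,0],[0,0,0],[0,0,0],[0,0,-0.6],[0,0,-1.2],[0,0,-1.8],[0,0,-2],[0,0.5,-2],[0,1,-2],[0,1.5,-2],[0,1.8,-1.6]], "turn": [0,0,0,0,0,0,0,0,0,0,0,0]}}

```text
time: 99.3
eef_pos: [0.4664, 0.2599, 0.2383]
tool_rot: [0.042, 0.751, -0.658, -0.024]
force: [0.2, -0.7, 0.5]
finger_gap: 0.062
```

{"api": "carry_out", "payload": {"claw": [84,84,84,84,84,84,84], "offset": [[0,2,-1],[0,2,0],[0,1.5,0],[0,0.8,0],[0,0,0],[0,0,0],[0,0,0]], "turn": [0,0,0,0,0,0,0]}}

```text
time: 100.0
eef_pos: [0.4039, 0.2525, 0.2632]
tool_rot: [0.037, 0.752, -0.658, -0.021]
force: [0.1, 0.7, -0.1]
finger_gap: 0.0623
```

Run:
```python
from h import *
to(.4,.2,.2,-1.437)
c=cam('wrist','w23.png');s=cam('scene','sc23.png');cam('side','s23.png')
yy,xx=np.mgrid[0:240,0:640]
dark=(c['pixels'][:240].max(2)<60)
n,l,st,_=cv2.connectedComponentsWithStats(dark.astype(np.uint8))
for k in range(1,n):
  if st[k,4]<150: continue
  v,u=np.where(l==k);P=np.array([dep(c,a,b) for a,b in zip(u,v)])
  g=(P[:,2]>.08)&(P[:,2]<.095)
  if g.sum()<150: continue
  R0=cv2.minAreaRect(P[g][:,:2].astype(np.float32));q=np.array(R0[0])-[.5116,.175];print(st[k],R0,P[g][:,2].mean(),'case xy',q@[.9918,.1277],q@[-.1277,.9918])
```

```text
t100.00 pos [0.4039 0.2525 0.2632] yaw -1.438 tilt [-0.08  -0.027 -0.996] F [ 0.1  0.7 -0.1] gap 0.0623 -> off cm [5.05 0.54 6.47] turn -0.001
[314  28  13  69 842] ((0.5016579627990723, 0.2600398063659668), (0.058462053537368774, 0.010939138010144234), 8.0780611038208) 0.09228101347413895 case xy 0.0009990707770537813 0.08561207810432436
[ 560   31   38   66 1468] ((0.5352206826210022, 0.009004601277410984), (0.058764390647411346, 0.013387165032327175), 8.049542427062988) 0.08392611497872826 case xy 0.0022293806066353097 -0.16765059762376575
```

View pics/sc23.png

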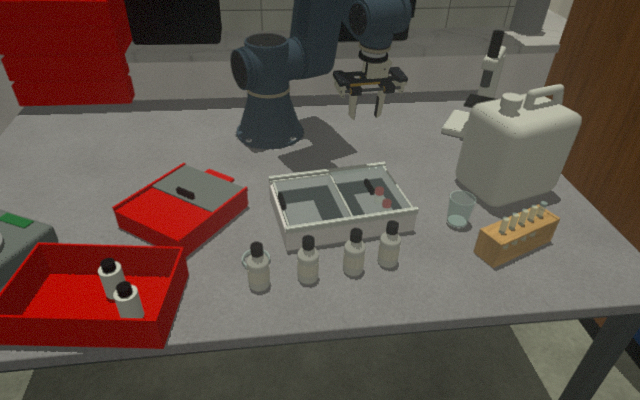

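View pics/w23.png

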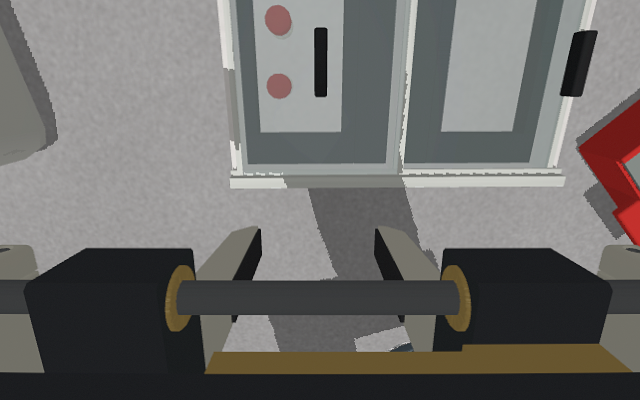

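View pics/s23.png

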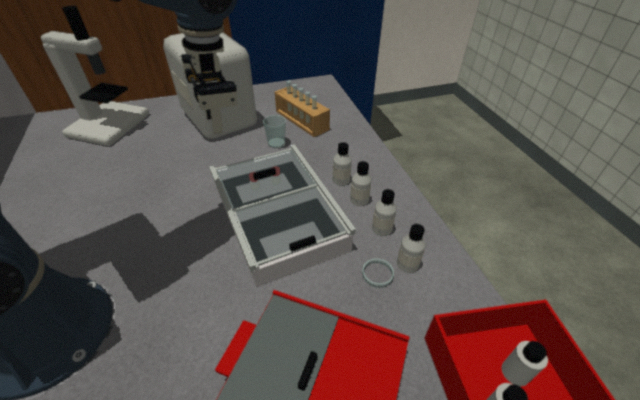

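The final pictures show both case doors shut, with the fins at case y 0.0856 and -0.168. The cover is shut, the bottles, dish and beaker stand where they were, and the arm is clear of everything. Handing in.

```bash
python3 -c "
from rig import r
print(r.sign_off())"
```

```text
the job is handed in; nothing more can be done
None
```

The job is done and handed in at about 100 s of the 208 s allowed. All four wide jars stand in the kit box, and both case doors and the cover are slid shut.

**What I did:** I opened the right door of the case, over the jars, by about 125 mm and slid the cover back. I stood the jars in a row in the well and closed the cover and the right door. The left door had been about 9.5 mm open from the start, so I closed that as well.

**Last checks:**
- **Jars:** All four were seen upright in the well before I closed the cover. Three had lid heights and positions measured, flat at 57 mm. The first one I judged from the picture only. None could be seen once the cover was shut.
- **Doors:** The handles measured case y 0.0856 m (left) and -0.168 m (right), within about 1 mm of where they should be when closed.
- **Cover:** It met its stop within 1 mm of the closed position I had worked out.
- **Everything else:** The slim bottles, reagent bottles, dish and beaker looked in place and upright. I compared pictures only and did not measure them.

**What went wrong or disagreed:**
- Fast moves drifted the tool's tilt, up to about 0.24 rad. I straightened it by pressing the closed fingers against the kit box's well walls; the highest force I read was about 84 N. After that I moved slowly.
- The last two jars were set down with the tool tilted 0.06 to 0.09 rad.
- One jar was knocked 24 mm aside in the case during the run. I measured it again and picked it up from its new place.

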